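# Screw the retaining ring down on the tilted sample cup

## Task

Clamp the metal sample in the tilted microscope stage: put the loose knurled retaining ring over the threaded cup and screw it down clockwise until it stops on the cup's rim, firmly hand-tight, then let go. Leave the stage's tilt as it is set and the other things on the bench where they stand.

Things in the scene. Friction and masses are not known exactly. Their poses are not given: they have to be found in the camera images.
- ring: Loose aluminium retaining ring, a knurled open cap 60 mm in diameter and 40 mm high, mass about 0.1 kg, standing open end down on the bench. Origin: centre of its lower (open) end; z along its axis, up. Grip it anywhere on the outside. Its top has a 6 mm thick inward flange with a 24 mm viewing hole; inside the skirt (bore 53 mm) three thread lugs, 3 to 7 mm above the lower end.
- ring_seat (a point): Centre of the underside of the ring's inward flange, 34 mm above the ring's lower end and 6 mm under its top: the face that comes down on the sample and then on the cup's rim. z along the ring's axis, up. On the cup fully screwed down it coincides with cup_mouth.
- cup_mouth (a point): Centre of the rim of the threaded cup (neck 42 mm, 50 mm over threads), about 133 mm above the bench. z is the cup's axis, pointing out; it leans 24 to 39 deg from vertical to the stage's front. Threads: right-hand, three starts from 4 mm below the rim, 30 mm of travel per turn; radial play 1.3 mm. The ring first meets them 17 to 28 mm above home, so 0.6 to 1 turn to go.
- cup: The aluminium cup itself with its threads, 72 mm foot flange and trunnion, held in the stage at its tilt. Origin on the tilt axis, in the middle between the cheeks, 62 mm below the rim along the cup's axis; z is the cup's axis, pointing out of the mouth; y the tilt axis. Firmly hand-tight is about 0.8 N m on the ring; it then stays tight by itself.
- sample (a joint): The mounted sample (30 mm black resin disc with a metal face) in the cup, on a spring: 0 m when standing free, 5 mm proud of the rim; grows as it is pushed into the cup, 0.005 m when the ring's flange is on the rim. The spring pushes back with 3.6 N at first and 8 N when flush.
- stage: Tilting stage fixed to the bench: dark steel base 120 x 120 x 14 mm, two cheeks (outer faces 102 mm apart) up to 98 mm high carrying the cup on a level tilt axis 80 mm above the bench, black lock knob on one side. Origin: on the bench under the tilt axis; front is its -x (it looks to the robot's left), tilt axis along y. The tilt is locked by friction and stays put under hand forces.
- eyepiece: Bystander: black eyepiece standing on the bench, 46 mm in diameter, 68 mm high, narrower 30 mm steel barrel below. Origin: centre of its underside, z up.
- spare_sample: Bystander: second, larger mounted sample, a black resin disc 40 mm in diameter, 28 mm high, lying face up. Origin: centre of its underside, z up.
- slide_box: Bystander: closed grey slide box, 100 x 85 x 34 mm. Origin: centre of its underside, z up.
Not all that is in view belongs to the job. What is shaped like the ring but purple or yellow is not meant.

How it is judged:
On the way:
1. the ring is set over the cup, square to it (distance between ring_seat and cup_mouth below 0.031 m and angle between the z axis of ring and the z axis of cup_mouth, either way round below 0.15 rad), for 0.2 s.
At the end, for the whole second after the job is handed in: The ring is screwed home on the cup: its flange within 1.5 mm of the rim, centred within 4 mm, square, at rest, released, and still tight (ring and cup press on each other with over 45 N in all contacts). Cup mouth within 8 mm and bystanders within 30 mm of where they began (z of ring_seat in the frame of cup_mouth below 0.0015 m and distance between ring_seat and cup_mouth below 0.004 m and angle between the z axis of ring and the z axis of cup_mouth, either way round below 0.05 rad and contact force between ring and cup above 45 N and linear speed of ring below 0.01 m/s and distance of cup_mouth from where it was at the start of the episode below 0.008 m and distance of each of eyepiece, spare_sample, slide_box from where it was at the start of the episode below 0.03 m); the robot touches nothing.
It fails at once if the stage is pushed out of its tilt or place (over 8 mm at the cup's mouth) (distance of cup_mouth from where it was at the start of the episode above 0.008 m).
It fails at once if a bystander is moved over 30 mm or tipped over (distance of any of eyepiece, spare_sample, slide_box from where it was at the start of the episode above 0.03 m or angle between any of eyepiece, spare_sample, slide_box's own z axis and vertical above 0.4 rad).
It also fails if it takes over 69 s, if anything falls off the work surface, if the arm or the gripper's body presses on something with over 40 N, if the wrist force passes 120 N, or if a joint passes its speed limit or range.

## Robot

A 7-joint arm with a two-finger parallel gripper is mounted at the origin on the work surface. World frame = base frame: x ahead of the robot, y to its left, z up, the work surface at z = 0. Lengths are in m, angles in rad, forces in N, time in s.
With the tool pointing down it reaches from about 0.425 to 0.8 m from the base axis. Payload 8.3 kg.
Tool frame: the origin (TCP) lies on the mounting face of the last link; the fingertips stand 173 mm ahead of it and the grasp point (between the pads) lies 155 mm ahead of it; x points along the fingers, y is the direction in which the jaws open and shut, and the axes are right-handed (so a half turn about x gives the same grasp; the last joint's range is limited). The gripper opens to 85 mm and grips with 20 to 120 N. Pads are 22 mm wide; open, the fingers measure 114 mm over their backs; the gripper's body (76 mm by 85 mm) begins 54 mm behind the grasp point. The pads swing forward as they close: fully open they stand 13 mm farther back than shut.
Start: joints at [-1.194, 0.383, 0.016, 1.37, -0.006, 1.388, -0.046], TCP at [0.266, 0.566, 0.405] pointing down, gripper open.
Joint ranges: [-2.95, 2.95], [-0.25, 2.06], [-1.52, 1.56], [0.18, 2.33], [-1.44, 4.58], [0.02, 2.06], [-3.01, 3.01]. Speed limits (rad/s): [2.39, 2.39, 3.01, 3.01, 3.14, 3.14, 3.14].

## Interface

Orientations are given as a rotation vector (axis times angle).
In Python, from rig import env gives the robot as it stands.
- The arm moves only by the tool apply_moves, never from a script. Its argument "plan" is a list of rows, each an object with "translation": the shift along the tool's x, y, z in m, a list of three; "twist": the turn, a rotation vector about the tool's x, y, z in degrees, a list of three; "hand": the gripper command: -1 is shut, 1 is fully open, values between are in proportion. In form: [{"translation": [x, y, z], "twist": [wx, wy, wz], "hand": hand}, ...]. A call has 1 to 12 rows; each row is the pose to reach, as a shift and turn from the pose commanded when the call began, along the tool's axes at that moment; what a row does not reach only later rows make up. A row lasts 1/8 s, in which the tool goes at most 62.5 mm and 10.7 degrees, less where a joint would pass 70% of its speed; a pose out of reach is approached as far as the arm can. A call with a gripper value outside its range is refused whole. The fingers move at their own pace and stop on an object; the grip force is fixed at half the most. Time passes only in rows, so rows that repeat a pose let the fingers close. It gives the time, the measured TCP pose, the force and the opening at its end, in the units of the state.
- env.state(): the state, without advancing time (a new reading comes with each control period).
- env.grab_frame(name): name is "scene" or "top" or "wrist"; returns a dict with "color" (384x512x3 uint8, red, green, blue), "K" (3x3 intrinsics, pixels), "dist" ([k1, k2, p1, p2, k3] as OpenCV has them; the pictures are not rectified), "position" and "attitude" of the camera in the world. Camera axes: x right, y down, z forward; pixel columns grow to the right and rows downward; lengths in m; the calibration is good to about 2 mm. A picture is of the moment at which its call begins. There is no depth.
- env.job_done(): hands the job in, once; it reports no verdict.
Trained networks look in a picture, given as the dict that the camera call returned (one of the last four; its "shot" number tells which), for a name from the list of things; names that differ only in an ending like _2 or _b are one class to them, and where a whole thing is asked for, a point or a joint stands for the part that bears it (a point fixed in the world has none). Each returns a list of dicts, best first, with "confidence" (0 to 1); they miss things now and then, are a little off and sometimes report something else, mostly with a low value. They report only what shows in the picture. A call takes as long as a camera call. They do not tell look-alikes from the thing itself.
- env.cut_out(query, picture): "region" (384x512 bool, what is visible of it).
- env.tip_of(query, picture): "xyz" ([x, y, z] in m, in world coordinates, good to about 4 mm: a listed point, or the origin of a listed thing).
The state is a dict: "t": time; "qpos": joint angles; "joint_vel": joint speeds; "tau": joint torques, N m; "ee_pos": TCP position; "tcp_rot": TCP orientation; "ft_force": force on the tool from outside, world axes, zero at the start; "wrist_torque": the same for the moment, N m; "opening": opening from 0.0 (shut) to 1.0 (fully open).
Only numpy, scipy, OpenCV 4.12 (cv2) and the standard library are available. Lean on these libraries where they do the work, as an engineer would, in place of code of your own. Each camera call takes 0.05 s, during which the arm holds its last target.

## Working session

There is one attempt and no reset: what is moved stays moved. The work goes in short steps, Python scripts to look and compute and a tool call to move; the robot and the scene stay as the last step left them, time stands still between calls to the robot, and variables do not carry over. Pictures are saved under pics/ and viewed, and the job is handed in when it is done.

Besides the shell and the picture viewer there is one more tool, called after "Emit:" in YAML: its name, and indented under it one key for each argument. apply_moves: Moves the arm, as the interface text tells. Its arguments: {"type":"object","properties":{"plan":{"type":"array","items":{"type":"object","properties":{"translation":{"type":"array","items":{"type":"number"}},"twist":{"type":"array","items":{"type":"number"}},"hand":{"type":"number"}}}}},"required":["plan"]}

```bash
ls; mkdir -p pics; python3 - <<'E'
from rig import env
import cv2
s=env.state()
for k,v in s.items(): print(k,v)
for n in ["scene","top","wrist"]:
    f=env.grab_frame(n); cv2.imwrite(f"pics/{n}0.png",f["color"][:,:,::-1])
    print(n,f["K"],f["dist"],f["position"],f["attitude"])
    for q in ["ring","ring_seat","cup_mouth","cup","stage","eyepiece","spare_sample","slide_box"]:
        print(q,[(round(d["confidence"],2),[round(float(x),3) for x in d["xyz"]]) for d in env.tip_of(q,f)])
print(env.state()["t"])
E
```

```text
pics
t 0.0
qpos [-1.19392384  0.38428101  0.01638886  1.37116353 -0.00630201  1.38821078
 -0.04648607]
joint_vel [ 0.00222424  0.00054273 -0.00030897 -0.00026883  0.00026874 -0.00066099
 -0.00085801]
tau [ 7.60876046e-04 -6.27595997e+01  8.45003966e-01 -3.71821940e+01
  1.67613075e-02  1.43798089e-02 -1.46165439e-05]
ee_pos [0.26598301 0.56539821 0.40364769]
tcp_rot [ 0.3433009   1.54354764 -0.34642155]
ft_force [ 0.20742739  0.10874187 -0.3513178 ]
wrist_torque [-0.01710191  0.01697616  0.05078958]
opening 0.9989509171433528
scene [[363.61185166   0.         255.6332358 ]
 [  0.         363.61185166 191.84643643]
 [  0.           0.           1.        ]] [-0.04964849  0.          0.          0.          0.        ] [ 0.79014215 -0.55535717  0.65376004] [-2.27670848 -0.49025986  0.24474521]
ring [(0.87, [0.453, -0.339, 0.003]), (0.78, [0.409, -0.176, -0.0]), (0.71, [0.394, -0.273, -0.001]), (0.67, [0.565, -0.307, -0.001]), (0.6, [0.499, -0.222, -0.001])]
ring_seat [(0.98, [0.391, -0.271, 0.032]), (0.88, [0.5, -0.223, 0.035]), (0.76, [0.451, -0.343, 0.03]), (0.69, [0.413, -0.176, 0.0
[... 884 characters left out ...]
(0.79, [0.456, -0.343, 0.033]), (0.77, [0.412, -0.179, 0.031])]
cup_mouth [(0.58, [0.588, 0.172, 0.134])]
cup [(0.62, [0.599, 0.14, 0.079])]
stage [(0.94, [0.59, 0.141, 0.001]), (0.66, [0.591, 0.172, 0.137])]
eyepiece [(0.64, [0.607, -0.123, -0.001])]
spare_sample [(0.56, [0.476, -0.052, 0.001])]
slide_box [(0.78, [0.68, -0.29, -0.002])]
wrist [[319.95831451   0.         258.31873144]
 [  0.         319.95831451 189.60833547]
 [  0.           0.           1.        ]] [-0.00269814  0.          0.          0.          0.        ] [0.18963882 0.60167042 0.37531339] [2.40536209 1.52688611 0.25687631]
ring []
ring_seat []
cup_mouth []
cup []
stage []
eyepiece []
spare_sample []
slide_box []
1.35
```

View pics/scene0.png

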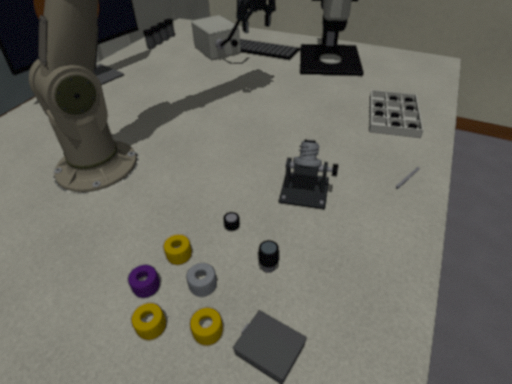

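View pics/top0.png

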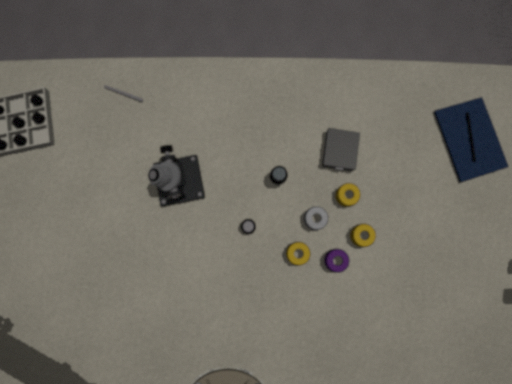

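```bash
cat > h.py <<'E'
from rig import env
import numpy as np, cv2
from scipy.spatial.transform import Rotation as R
def pose():
    s=env.state(); return np.array(s["ee_pos"]),R.from_rotvec(s["tcp_rot"]),s
def rel(p,Rt,pc=None,Rc=None):
    """shift/twist in tool axes to reach TCP p, R"""
    if pc is None: pc,Rc,_=pose()
    return np.round(Rc.inv().apply(p-pc)*1000,1),np.round((Rc.inv()*Rt).as_rotvec(degrees=True),2)
def toolR(xdir,ydir):
    x=np.array(xdir,float);x/=np.linalg.norm(x); y=np.array(ydir,float); y-=x*(x@y); y/=np.linalg.norm(y)
    return R.from_matrix(np.c_[x,y,np.cross(x,y)])
def proj(f,P):
    Rw=R.from_rotvec(f["attitude"]).inv(); pc=Rw.apply(np.atleast_2d(P)-f["position"])
    return cv2.projectPoints(pc,np.zeros(3),np.zeros(3),f["K"],np.array(f["dist"]))[0][:,0]
def ray(f,uv):
    u=cv2.undistortPoints(np.array(uv,float).reshape(-1,1,2),f["K"],np.array(f["dist"]))[:,0]
    d=R.from_rotvec(f["attitude"]).apply(np.c_[u,np.ones(len(u))]); return d/np.linalg.norm(d,axis=1)[:,None]
def plane(f,uv,z):
    d=ray(f,uv); o=np.array(f["position"]); return o+d*((z-o[2])/d[:,2])[:,None]
E
python3 - <<'E'
from h import *
p,Rc,s=pose(); print(Rc.as_matrix().round(3))
a=cv2.imread("pics/scene0.png"); b=cv2.imread("pics/top0.png")
f=env.grab_frame("wrist"); print("cam in tool",Rc.inv().apply(f["position"]-p),(Rc.inv()*R.from_rotvec(f["attitude"])).as_matrix().round(3))
c=cv2.resize(a[120:220,250:350],(400,400),interpolation=3);d=cv2.resize(b[140:220,140:220],(400,400),interpolation=3)
e=cv2.resize(a[235:345,120:230],(400,400),interpolation=3)
cv2.imwrite("pics/crop1.png",np.hstack([c,d])); cv2.imwrite("pics/crop2.png",e)
cv2.imwrite("pics/w0.png",f["color"][:,:,::-1])
E
```

```text
[[-0.     0.426  0.905]
 [ 0.     0.905 -0.426]
 [-1.    -0.    -0.   ]]
cam in tool [ 0.02938821  0.0001454  -0.08455737] [[-0.    -0.327  0.945]
 [ 1.     0.     0.   ]
 [-0.     0.945  0.327]]
```

View pics/crop1.png

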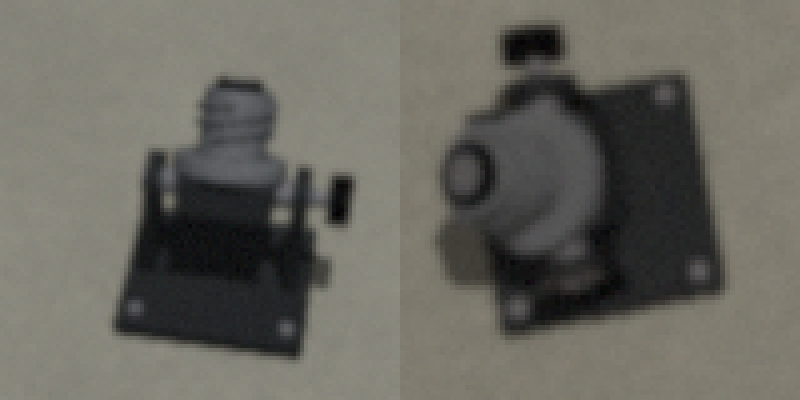

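View pics/crop2.png

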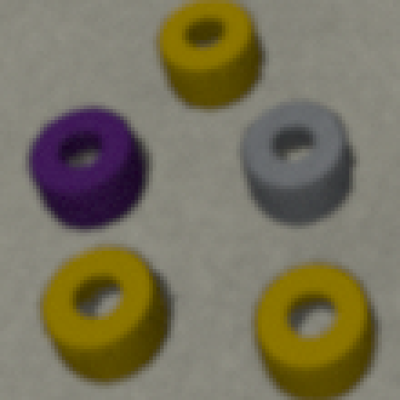

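Emit:
apply_moves:
  plan:
    - {"translation": [0,-0.024,0.051],"twist": [-10,0,0],"hand": 1}
    - {"translation": [0,-0.048,0.102],"twist": [-20,0,0],"hand": 1}
    - {"translation": [0,-0.072,0.153],"twist": [-30,0,0],"hand": 1}
    - {"translation": [0,-0.096,0.204],"twist": [-40,0,0],"hand": 1}
    - {"translation": [0,-0.12,0.255],"twist": [-50,0,0],"hand": 1}
    - {"translation": [0,-0.144,0.306],"twist": [-60,0,0],"hand": 1}
    - {"translation": [0,-0.168,0.357],"twist": [-70,0,0],"hand": 1}
    - {"translation": [0,-0.192,0.408],"twist": [-80,0,0],"hand": 1}
    - {"translation": [0,-0.22,0.459],"twist": [-90,0,0],"hand": 1}
    - {"translation": [0,-0.22,0.459],"twist": [-90,0,0],"hand": 1}

```text
t: 2.65
ee_pos: [0.5903, 0.1646, 0.4043]
tcp_rot: [-0.877, 1.389, 0.872]
ft_force: [0.5, -0.2, 0.1]
opening: 1.003
```

```bash
python3 - <<'E'
from h import *
p,Rc,s=pose(); print(p,Rc.as_matrix().round(3),np.round(s["qpos"],3),np.round(s["joint_vel"],3))
f=env.grab_frame("wrist"); cv2.imwrite("pics/w1.png",f["color"][:,:,::-1])
np.save("w1.npy",{k:f[k] for k in("K","dist","position","attitude")},allow_pickle=True)
for q in ["cup_mouth","cup","stage"]:
    print(q,[(round(d["confidence"],2),[round(float(x),4) for x in d["xyz"]]) for d in env.tip_of(q,f)])
E
```

```text
[0.59034393 0.16459018 0.40434691] [[ 0.001 -0.902  0.432]
 [-0.003  0.432  0.902]
 [-1.    -0.002 -0.003]] [-0.386  0.356  0.082  1.41  -0.026  1.377  2.391] [-0.065 -0.019 -0.072  0.024 -0.032  0.001 -0.16 ]
cup_mouth [(0.78, [0.5929, 0.1685, 0.1325])]
cup [(0.88, [0.6019, 0.1428, 0.0834])]
stage [(0.9, [0.5947, 0.1437, 0.0016])]
```

View pics/w1.png

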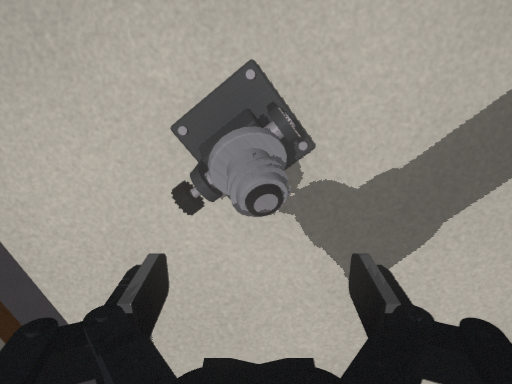

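```bash
python3 - <<'E'
import cv2
a=cv2.imread("pics/w1.png"); cv2.imwrite("pics/w1c.png",cv2.resize(a[50:225,150:330],(720,700)[:2],interpolation=cv2.INTER_CUBIC)[:600])
cv2.imwrite("pics/w1d.png",cv2.resize(a[140:224,170:310],(800,480),interpolation=cv2.INTER_CUBIC))
E
```

```text
(no output)
```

View pics/w1c.png

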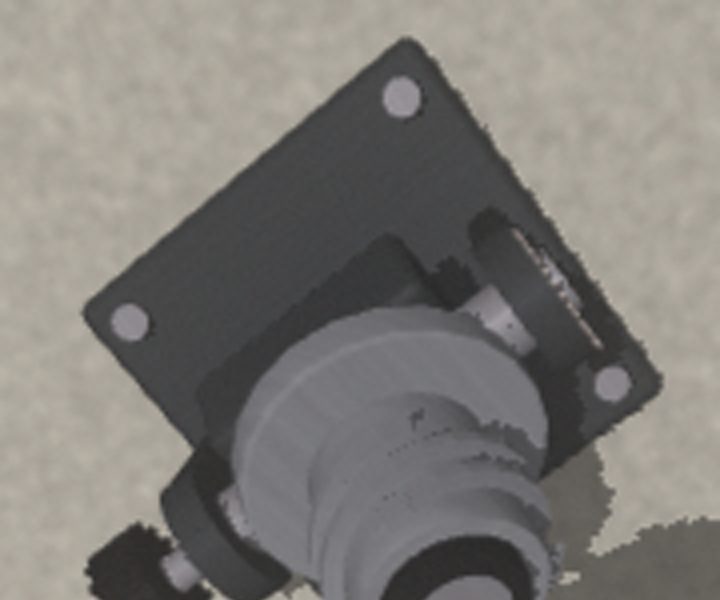

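View pics/w1d.png

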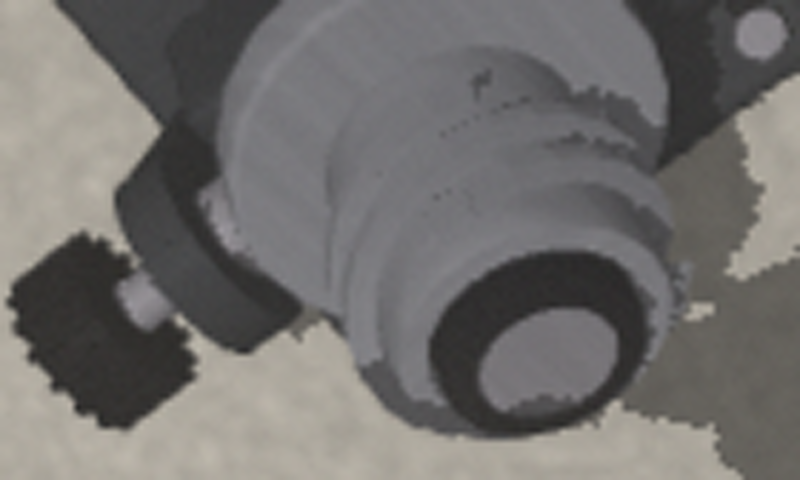

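```bash
cat > fit.py <<'E'
from h import *
from scipy.optimize import least_squares
w=np.load("w1.npy",allow_pickle=True).item()
ft=env.grab_frame("top"); fs=env.grab_frame("scene")
sc=lambda v:[v]
# screws keys: rear-left etc in stage frame (sx,sy)
obs=[(w,{"s+-":None})]
def model(q):
    x,y,yaw,t,ins=q[:5]
    Rz=R.from_euler("z",yaw).as_matrix(); T=np.array([x,y,0])
    # stage front is -x: cup axis leans to -x
    ax=np.array([-np.sin(t),0,np.cos(t)])
    P={}
    for a in(1,-1):
        for b in(1,-1): P[(a,b)]=T+Rz@np.array([a*ins,b*ins,0.0145])
    P["face"]=T+Rz@(np.array([0,0,.08])+.067*ax); P["mouth"]=T+Rz@(np.array([0,0,.08])+.062*ax)
    P["ax"]=Rz@ax; P["org"]=T+[0,0,.08]
    return P
# stage -x ~ +y world -> yaw ~ -90+17
# wrist picture: rear screws (world -y) : (250,74),(182,130); front: (303,146)
O=[(0,w,{(1,-1):(250.1,73.9),(1,1):(182.1,130.1),(-1,-1):(302.9,145.6),"face":(265.7,202.6)},.5),
   (1,ft,{(1,1):(192.6,158.6),(1,-1):(199.2,193.6),(-1,-1):(163.2,201.2),"face":(153.,174.2)},.7),
   (2,fs,{(1,-1):(283.1,196.6),(1,1):(321.4,201.6),"face":(309.6,140.4)},1.0)]
def res(q):
    P=model(q); r=[]
    for i,f,o,sg in O:
        d=q[5+6*i:11+6*i]; g=dict(f); g["position"]=np.array(f["position"])+d[:3]*.002
        g["attitude"]=(R.from_rotvec(d[3:]*.002)*R.from_rotvec(f["attitude"])).as_rotvec()
        uv=proj(g,[P[k] for k in o]); r+=list(((uv-np.array(list(o.values())))/sg/(np.array([[3] if (i==2 and k=="face") else [1] for k in o]))).ravel())
    return np.r_[r,q[5:]]
for y0 in (-73,):
    s=least_squares(res,np.r_[.595,.14,np.radians(y0),np.radians(31),.05,np.zeros(18)])
    P=model(s.x); print(s.cost,s.x[:2],np.degrees(s.x[2:4]),s.x[4],{k:P[k].round(4) for k in("face","mouth","ax","org")})
    C=np.linalg.inv(s.jac.T@s.jac); print("sd",np.sqrt(np.diag(C))[:5]*[1000,1000,57.3,57.3,1000]); print(s.fun[:22].round(1)); print(s.x[5:].round(1))
E
python3 fit.py
```

```text
1.6608588556951405 [0.59681173 0.13661403] [-77.97278489  35.23512104] 0.04831661476913519 {'face': array([0.5888, 0.1744, 0.1347]), 'mouth': array([0.5894, 0.1716, 0.1306]), 'ax': array([-0.1202,  0.5643,  0.8168]), 'org': array([0.5968, 0.1366, 0.08  ])}
sd [1.55383528 1.66857533 0.270538   0.85117695 0.31738801]
[ 0.1  0.2 -0.1  0.1 -0.3  0.4  0.2 -0.6  0.3 -0.6  0.4  0.3 -0.1 -0.1
 -0.7  0.5  0.3 -0.1  0.1  0.2  0.1 -0. ]
[-0.2 -0.1 -0.8  0.1 -0.2 -0.  -0.1  0.1  0.1 -0.   0.   0.   0.3  0.1
 -0.   0.  -0.2 -0.2]
```

```bash
python3 - <<'E'
from h import *
p,Rc,s=pose()
w=np.load("w1.npy",allow_pickle=True).item()
Ct=Rc.inv().apply(w["position"]-p); CR=Rc.inv()*R.from_rotvec(w["attitude"])
for P,t in [((.54,.03,.36),-20),((.54,.02,.34),-25)]:
    Rt=Rc*R.from_rotvec([0,t,0],degrees=True); P=np.array(P)
    g=dict(w);g["position"]=P+Rt.apply(Ct);g["attitude"]=(Rt*CR).as_rotvec()
    print(proj(g,[[.589,.172,.132],[.597,.137,.08],[.62,.08,.014],[.53,.08,.014]]).round(),rel(P,Rt),g["position"], (P+Rt.apply([.173,0,0])))
E
```

```text
[[286. 269.]
 [259. 204.]
 [214. 129.]
 [298.  91.]] (array([  44.7,  -18. , -149.3]), array([  0., -20.,  -0.])) [ 0.51360074 -0.04048882  0.30120328] [0.56503837 0.08370419 0.19746403]
[[292. 269.]
 [264. 199.]
 [215. 117.]
 [307.  77.]] (array([  64.7,  -22.2, -158.4]), array([  0., -25.,  -0.])) [ 0.51589049 -0.04558755  0.27488738] [0.57094874 0.08632972 0.18324687]
```

Emit:
apply_moves:
  plan:
    - {"translation": [0.015,-0.007,-0.055],"twist": [0,-8,0],"hand": 1}
    - {"translation": [0.04,-0.014,-0.11],"twist": [0,-17,0],"hand": 1}
    - {"translation": [0.065,-0.022,-0.158],"twist": [0,-25,0],"hand": 1}
    - {"translation": [0.065,-0.022,-0.158],"twist": [0,-25,0],"hand": 1}

```text
t: 3.45
ee_pos: [0.5384, 0.0132, 0.3375]
tcp_rot: [-0.632, 1.011, 0.995]
ft_force: [0.0, 0.3, 0.7]
opening: 0.998
```

```bash
python3 - <<'E'
from h import *
p,Rc,s=pose(); print(p,np.round(s["qpos"],3),s["t"])
f=env.grab_frame("wrist"); cv2.imwrite("pics/w2.png",f["color"][:,:,::-1])
np.save("w2.npy",{k:f[k] for k in("K","dist","position","attitude")},allow_pickle=True)
for q in ["cup_mouth","cup"]:
    print(q,[(round(d["confidence"],2),[round(float(x),4) for x in d["xyz"]]) for d in env.tip_of(q,f)])
a=cv2.imread("pics/w2.png"); cv2.imwrite("pics/w2c.png",cv2.resize(a[60:300,170:370],(500,600),interpolation=cv2.INTER_CUBIC))
cv2.imwrite("pics/w2d.png",cv2.resize(a[180:300,220:340],(600,600),interpolation=cv2.INTER_CUBIC))
E
```

```text
[0.53840404 0.01319312 0.33746708] [-0.02   0.193  0.081  1.81  -0.494  1.024  2.985] 3.45
cup_mouth [(0.96, [0.5924, 0.1658, 0.1312])]
cup [(0.95, [0.6003, 0.1412, 0.0798])]
```

View pics/w2c.png

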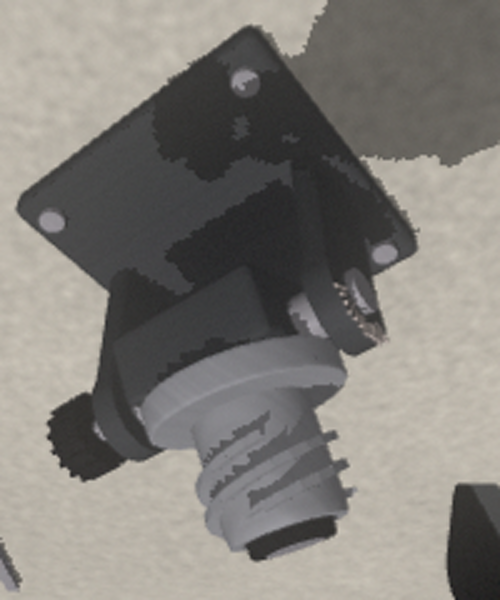

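View pics/w2d.png

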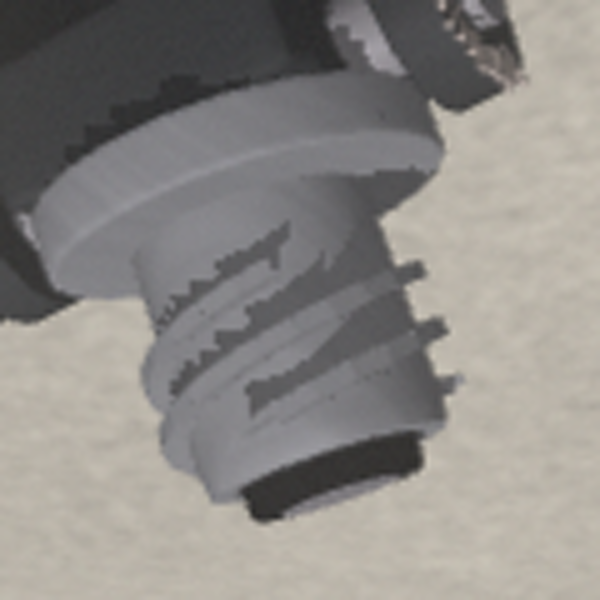

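```bash
python3 - <<'E'
s=open("fit.py").read()
s=s.replace('ft=env.grab_frame("top"); fs=env.grab_frame("scene")','import os\nw2=np.load("w2.npy",allow_pickle=True).item()\nif not os.path.exists("ts.npy"):\n    np.save("ts.npy",[{k:f[k] for k in("K","dist","position","attitude")} for f in (env.grab_frame("top"),env.grab_frame("scene"))],allow_pickle=True)\nft,fs=np.load("ts.npy",allow_pickle=True)')
s=s.replace('   (2,fs','   (3,w2,{(1,-1):(267.7,92.5),(1,1):(190.1,148.1),(-1,-1):(323.7,161.3),"face":(288.7,279.)},.5),\n   (2,fs').replace("zeros(18)","zeros(24)")
s+='''
np.save("fitq.npy",s.x)
def circ(h,r):
    a=np.linspace(0,2*np.pi,60); Rz=R.from_euler("z",s.x[2]).as_matrix(); v=Rz@np.array([0,1,0]); u=np.cross(v,P["ax"])
    return P["org"]+h*P["ax"]+r*(np.cos(a)[:,None]*u+np.sin(a)[:,None]*v)
out=[]
for nm,(i,f),(x0,y0) in (("w1",(0,w),(180,120)),("w2",(3,w2),(220,180))):
    d=s.x[5+6*i:11+6*i]; g=dict(f); g["position"]=np.array(f["position"])+d[:3]*.002
    g["attitude"]=(R.from_rotvec(d[3:]*.002)*R.from_rotvec(f["attitude"])).as_rotvec()
    im=cv2.imread(f"pics/{nm}.png")[y0:y0+120,x0:x0+120]; im=cv2.resize(im,None,fx=4,fy=4,interpolation=2)
    for h,r,c in((.067,.015,(0,0,255)),(.062,.021,(0,255,0)),(.030,.021,(255,255,0)),(.028,.036,(255,0,255))):
        uv=(proj(g,circ(h,r))-[x0,y0]+.5)*4-.5
        cv2.polylines(im,[np.round(uv).astype(int)],True,c,1)
    out.append(im[:480])
cv2.imwrite("pics/ov.png",np.hstack(out)[:, :960])
cv2.imwrite("pics/ov.png",cv2.resize(np.hstack(out),(800,400),interpolation=cv2.INTER_AREA))
'''
open("fit.py","w").write(s)
E
python3 fit.py
```

```text
9.532033127096167 [0.59640043 0.1358025 ] [-77.89856855  35.03519279] 0.0480081962405123 {'face': array([0.5883, 0.1734, 0.1349]), 'mouth': array([0.5889, 0.1706, 0.1308]), 'ax': array([-0.1204,  0.5613,  0.8188]), 'org': array([0.5964, 0.1358, 0.08  ])}
sd [1.25429925 1.33673668 0.20083874 0.66503866 0.21659289]
[-0.   0.4  0.2  0.1 -0.6  0.   0.3 -0.6  0.2 -0.4  0.3  0.2  0.1 -0.2
 -0.5  0.5  0.7  0.4 -0.6  0.7  0.8  0.4]
[-0.3 -0.3 -1.4 -0.  -0.2  0.1 -0.2 -0.1  0.  -0.2  0.1  0.   0.2  0.
 -0.1 -0.1 -0.1 -0.1  0.2  0.4 -2.9 -0.2  0.3 -0.1]
```

View pics/ov.png

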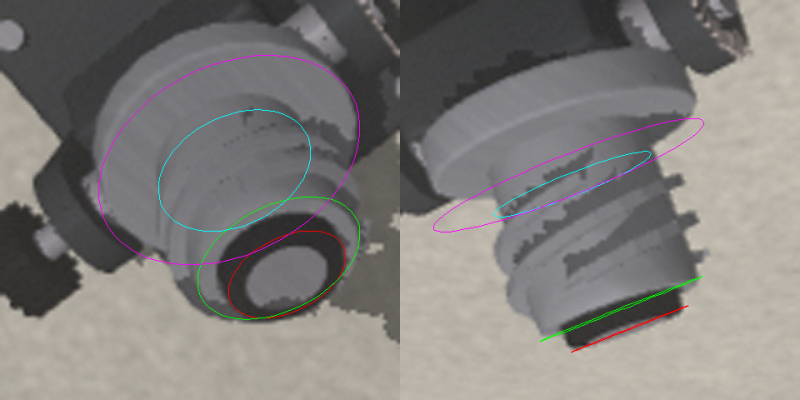

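```bash
cat > fit2.py <<'E'
from h import *
from scipy.optimize import least_squares
w=np.load("w1.npy",allow_pickle=True).item(); w2=np.load("w2.npy",allow_pickle=True).item(); ft,fs=np.load("ts.npy",allow_pickle=True)
F=[w,ft,fs,w2]
# q: x,y,yaw,tilt,ins,bx, then cameras
def geo(q):
    x,y,yaw,t,ins,bx=q[:6]; Rz=R.from_euler("z",yaw).as_matrix(); T=np.array([x,y,0]); ax=Rz@np.array([-np.sin(t),0,np.cos(t)])
    v=Rz@np.array([0,1,0]); return Rz,T,ax,v,np.cross(v,ax)
def circ(q,h,r,n=181):
    Rz,T,ax,v,u=geo(q); a=np.linspace(0,2*np.pi,n); return T+[0,0,.08]+h*ax+r*(np.cos(a)[:,None]*u+np.sin(a)[:,None]*v)
def cam(q,i):
    d=q[6+6*i:12+6*i]; f=F[i]; g=dict(f); g["position"]=np.array(f["position"])+d[:3]*.002
    g["attitude"]=(R.from_rotvec(d[3:]*.002)*R.from_rotvec(f["attitude"])).as_rotvec(); return g
S=[(0,{(1,-1):(250.1,73.9),(1,1):(182.1,130.1),(-1,-1):(302.9,145.6)},.5),
   (1,{(1,1):(192.6,158.6),(1,-1):(199.2,193.6),(-1,-1):(163.2,201.2)},.7),
   (2,{(1,-1):(283.1,196.6),(1,1):(321.4,201.6)},.7),
   (3,{(1,-1):(267.7,92.5),(1,1):(190.1,148.1),(-1,-1):(323.7,161.3)},.5)]
def px(pts,s,o): return (np.array(pts,float)+.5)/s-.5+o
# contour points: cam, h, r, points
C=[(0,.067,.015,px([(470,415),(520,433),(580,420),(630,380),(650,320),(432,350)],5.714,(170,140))),
   (0,.062,.021,px([(372,392),(410,425),(470,437)],5.714,(170,140))),
   (3,.062,.021,px([(217,503),(245,487),(330,448),(415,432),(443,430)],5,(220,180))),
   (3,.067,.015,px([(264,521),(424,468)],5,(220,180)))]
fc=[(0,(265.7,202.6),.7),(1,(153.,174.2),.7),(3,(288.7,279.3),.7)]
def res(q):
    Rz,T,ax,v,u=geo(q); r=[]; ins,bx=q[4:6]; face=T+[0,0,.08]+.067*ax
    G=[cam(q,i) for i in range(4)]
    for i,o,sg in S:
        P=[T+Rz@np.array([bx+a*ins,b*ins,.0145]) for a,b in o]
        r+=list(((proj(G[i],P)-np.array(list(o.values())))/sg).ravel())
    for i,uv,sg in fc: r+=list((proj(G[i],face)[0]-uv)/sg)
    for i,h,rr,pts in C:
        uv=proj(G[i],circ(q,h,rr))
        for p in pts:
            a,b=uv[:-1],uv[1:]; d=b-a; tt=np.clip(((p-a)*d).sum(1)/(d*d).sum(1),0,1)
            dd=np.linalg.norm(a+d*tt[:,None]-p,axis=1); r.append(dd.min()/.7)
    return np.r_[r,q[6:]]
if __name__=="__main__":
    s=least_squares(res,np.r_[.599,.14,np.radians(-78),np.radians(28),.048,0,np.zeros(24)])
    q=s.x; Rz,T,ax,v,u=geo(q); np.save("q.npy",q)
    print(s.cost,q[:2],np.degrees(q[2:4]),q[4:6],"mouth",T+[0,0,.08]+.062*ax,"ax",ax)
    Cv=np.linalg.inv(s.jac.T@s.jac); print("sd",np.sqrt(np.diag(Cv))[:6]*[1000,1000,57.3,57.3,1000,1000]); print(s.fun[:-24].round(1)); print(q[6:].round(1))
    out=[]
    for nm,i,(x0,y0) in (("w1",0,(180,120)),("w2",3,(220,180))):
        g=cam(q,i); im=cv2.resize(cv2.imread(f"pics/{nm}.png")[y0:y0+120,x0:x0+120],None,fx=5,fy=5,interpolation=2)
        for h,r,c in((.067,.015,(0,0,255)),(.062,.021,(0,255,0)),(.022,.036,(255,0,255))):
            uv=(proj(g,circ(q,h,r))-[x0,y0]+.5)*5-.5
            cv2.polylines(im,[np.round(uv).astype(int)],True,c,1)
        out.append(im)
    cv2.imwrite("pics/ov2.png",cv2.resize(np.hstack(out),(800,400),interpolation=cv2.INTER_AREA))
E
python3 fit2.py
```

```text
35.27925060057798 [0.5959243  0.13956544] [-77.86384914  30.14286355] [0.04821333 0.00319836] mouth [0.58937888 0.17000341 0.13361611] ax [-0.10557138  0.49093499  0.86477599]
sd [1.23248106 1.57676725 0.19781901 0.69699518 0.22646934 0.74257914]
[-0.3 -0.3 -0.7  0.1 -0.2  0.2  0.1 -0.5  0.3  0.3 -0.1  0.1  0.4 -0.1
 -0.1  0.2  0.7  0.3  0.6  0.   0.1 -0.8 -1.9 -0.5 -0.2  0.1 -1.9 -1.4
  2.9  0.4  0.9  1.2  1.7  2.7  4.3  1.7  0.5  1.1  1.2  0.3  2.3  0.8
  0.7  0.6]
[-0.3  0.2 -1.6 -0.5 -0.4  0.2 -0.1 -0.1  0.1 -0.1  0.   0.   0.3  0.1
 -0.1 -0.  -0.2 -0.2  0.1 -0.2 -1.3  0.   0.7 -0.2]
```

View pics/ov2.png

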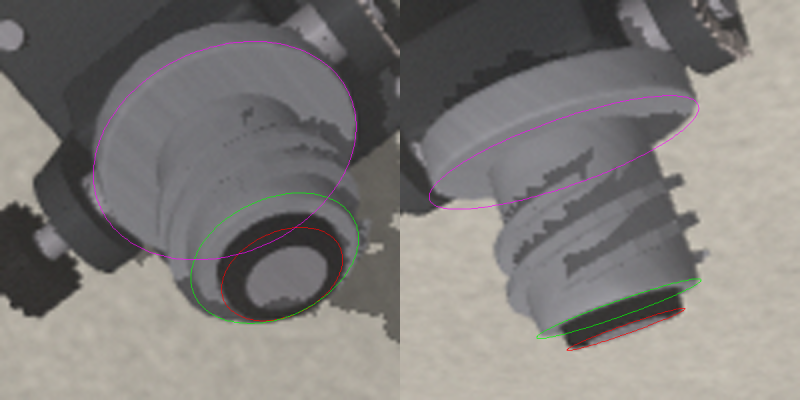

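```bash
python3 - <<'E'
from h import *
Rt=toolR([0,0,-1],[np.cos(np.radians(100)),np.sin(np.radians(100)),0])
p,Rc,s=pose(); print(p,s["t"])
print(rel(np.array([.5,-.221,.30]),Rt))
E
```

```text
[0.54077982 0.02118053 0.34052122] 3.7
(array([ -63.4,  -65.2, -231.7]), array([ 54.14,  23.08, -11.97]))
```

Emit:
apply_moves:
  plan:
    - {"translation": [-0.009,-0.009,-0.033],"twist": [7.7,3.3,-1.7],"hand": 1}
    - {"translation": [-0.018,-0.018,-0.066],"twist": [15.5,6.6,-3.4],"hand": 1}
    - {"translation": [-0.027,-0.028,-0.099],"twist": [23.2,9.9,-5.1],"hand": 1}
    - {"translation": [-0.036,-0.037,-0.132],"twist": [31,13.2,-6.8],"hand": 1}
    - {"translation": [-0.045,-0.047,-0.166],"twist": [38.7,16.5,-8.6],"hand": 1}
    - {"translation": [-0.054,-0.056,-0.2],"twist": [46.4,19.8,-10.3],"hand": 1}
    - {"translation": [-0.063,-0.065,-0.232],"twist": [54.1,23.1,-12],"hand": 1}
    - {"translation": [-0.063,-0.065,-0.232],"twist": [54.1,23.1,-12],"hand": 1}
    - {"translation": [-0.063,-0.065,-0.232],"twist": [54.1,23.1,-12],"hand": 1}

```text
t: 4.82
ee_pos: [0.4996, -0.2214, 0.2989]
tcp_rot: [-0.138, 1.566, 0.137]
ft_force: [0.2, 0.8, 0.7]
opening: 1.001
```

```bash
python3 - <<'E'
from h import *
p,Rc,s=pose(); print(p,Rc.as_matrix().round(3),np.round(s["qpos"],3),s["t"])
f=env.grab_frame("wrist"); cv2.imwrite("pics/w3.png",f["color"][:,:,::-1])
np.save("w3.npy",{k:f[k] for k in("K","dist","position","attitude")},allow_pickle=True)
for q in ["ring","ring_seat"]:
    print(q,[(round(d["confidence"],2),[round(float(x),4) for x in d["xyz"]]) for d in env.tip_of(q,f)])
m=env.cut_out("ring",f)
for d in m:
    v,u=np.nonzero(d["region"]); print(round(d["confidence"],2),u.mean().round(1),v.mean().round(1),len(u),f["color"][d["region"]].mean(0).round())
print("proj exp",proj(f,[[.5,-.221,.04],[.5,-.221,0]]))
E
```

```text
[ 0.49956836 -0.22143176  0.29894037] [[ 0.    -0.174  0.985]
 [-0.     0.985  0.174]
 [-1.    -0.     0.   ]] [ 0.043  0.302  0.381  1.749 -0.123  1.114  2.209] 4.825
ring [(0.95, [0.5589, -0.3073, 0.0011]), (0.79, [0.4978, -0.2219, 0.0027]), (0.78, [0.4086, -0.1763, -0.0059]), (0.77, [0.3924, -0.2722, -0.001]), (0.6, [0.4507, -0.3445, -0.0017])]
ring_seat [(0.78, [0.4092, -0.1763, 0.032]), (0.69, [0.5604, -0.3028, 0.0348]), (0.68, [0.455, -0.3405, 0.0335]), (0.58, [0.5002, -0.2259, 0.0343]), (0.45, [0.476, -0.0444, 0.0003])]
0.95 345.5 81.8 5697 [165. 139.  35.]
0.94 149.2 232.4 3921 [142. 119.  24.]
0.77 259.3 187.7 4354 [106. 105. 107.]
0.72 107.0 105.6 6370 [159. 134.  26.]
0.67 210.0 36.3 4898 [ 97.  56. 120.]
proj exp [[258.62337162 196.32216753]
 [258.57068094 180.59275735]]
```

View pics/w3.png

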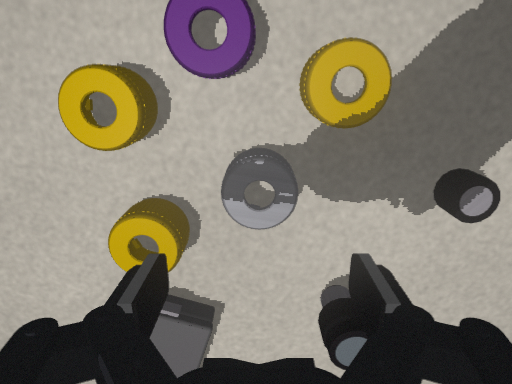

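```bash
python3 - <<'E'
from h import *
f=np.load("w3.npy",allow_pickle=True).item()
a=cv2.imread("pics/w3.png"); im=cv2.resize(a[135:245,205:315],(600,600),interpolation=cv2.INTER_CUBIC)
t=np.linspace(0,2*np.pi,90)
for c,col in (((.5,-.221),(0,0,255)),):
  for r,z in((.03,.04),(.012,.04),(.03,0),(.012,.034)):
    P=np.c_[c[0]+r*np.cos(t),c[1]+r*np.sin(t),np.full(90,z)]
    uv=(proj(f,P)-[205,135]+.5)*600/110-.5; cv2.polylines(im,[np.round(uv).astype(int)],True,col,1)
cv2.imwrite("pics/w3c.png",im)
E
```

```text
(no output)
```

View pics/w3c.png

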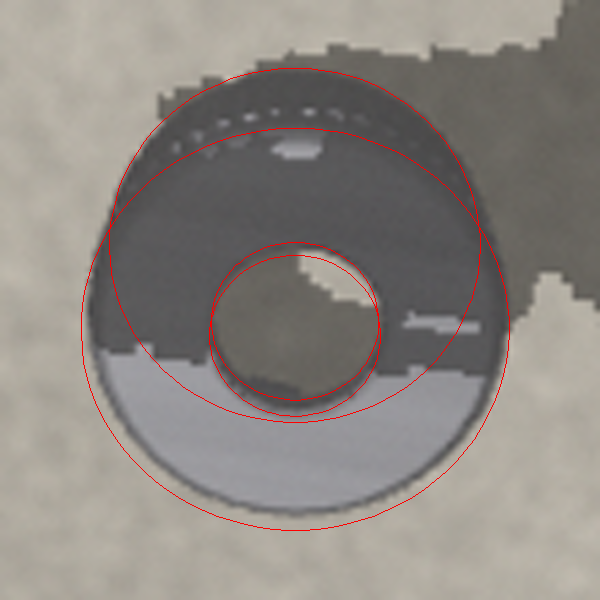

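Emit:
apply_moves:
  plan:
    - {"translation": [0.05,0,0],"twist": [0,0,0],"hand": 1}
    - {"translation": [0.095,0,0],"twist": [0,0,0],"hand": 1}
    - {"translation": [0.116,0,0],"twist": [0,0,0],"hand": 1}
    - {"translation": [0.116,0,0],"twist": [0,0,0],"hand": 1}
    - {"translation": [0.116,0,0],"twist": [0,0,0],"hand": -1}
    - {"translation": [0.116,0,0],"twist": [0,0,0],"hand": -1}
    - {"translation": [0.116,0,0],"twist": [0,0,0],"hand": -1}
    - {"translation": [0.116,0,0],"twist": [0,0,0],"hand": -1}
    - {"translation": [0.116,0,0],"twist": [0,0,0],"hand": -1}

```text
t: 6.15
ee_pos: [0.499, -0.2235, 0.1849]
tcp_rot: [-0.135, 1.564, 0.133]
ft_force: [-2.1, 1.3, 6.7]
opening: 0.694
```

```bash
python3 - <<'E'
from h import *
p,Rc,s=pose(); print(p,Rc.as_matrix().round(3),np.round(s["qpos"],3),s["t"],s["opening"])
f=env.grab_frame("wrist"); cv2.imwrite("pics/w4.png",f["color"][:,:,::-1])
np.save("w4.npy",{k:f[k] for k in("K","dist","position","attitude")},allow_pickle=True)
E
```

```text
[ 0.49897546 -0.22348519  0.18485609] [[ 0.002 -0.17   0.985]
 [-0.001  0.985  0.17 ]
 [-1.    -0.001  0.002]] [ 0.079  0.448  0.35   1.846 -0.194  0.878  2.263] 6.15 0.694000170147719
```

View pics/w4.png

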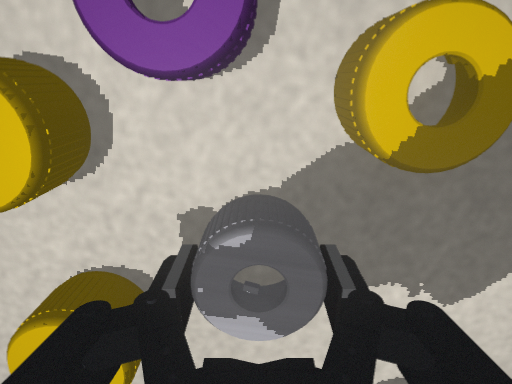

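```bash
python3 - <<'E'
from h import *
f=np.load("w4.npy",allow_pickle=True).item(); p,Rc,s=pose()
x0,y0=180,180
a=cv2.imread("pics/w4.png"); im=cv2.resize(a[y0:y0+170,x0:x0+160],None,fx=3.5,fy=3.5,interpolation=cv2.INTER_CUBIC)
t=np.linspace(0,2*np.pi,90)
top=p[2]-.04
for r,tx in((.03,top),(.012,top),(.03,top+.04)):
    P=p+Rc.apply(np.c_[np.full(90,tx),r*np.cos(t),r*np.sin(t)])
    uv=(proj(f,P)-[x0,y0]+.5)*3.5-.5; cv2.polylines(im,[np.round(uv).astype(int)],True,(0,0,255),1)
cv2.imwrite("pics/w4c.png",im); print(proj(f,[p+Rc.apply([top,0,0]),p+Rc.apply([top,0,.001])]))
E
```

```text
[[257.94865992 287.80253775]
 [257.94902637 289.77205698]]
```

View pics/w4c.png

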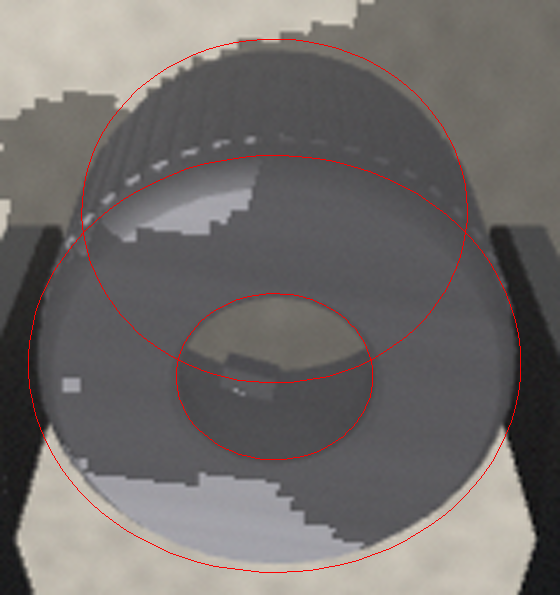

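```bash
cat > tgt.py <<'E'
from h import *
mouth=np.array([.5894,.170,.1336]); yaw=np.radians(-77.9)
def axis(t=30.3): 
    return R.from_euler("z",yaw).as_matrix()@np.array([-np.sin(np.radians(t)),0,np.cos(np.radians(t))])
def target(h,az,seat=.1509,t=30.3,m=mouth):
    ax=axis(t); Rt=toolR(-ax,[np.cos(np.radians(az)),np.sin(np.radians(az)),0]); return m+(seat+h)*ax,Rt
E
python3 - <<'E'
from tgt import *
P,Rt=target(.06,150); print(P,Rt.as_matrix().round(3))
print(rel(P,Rt))
p,Rc,s=pose(); print(rel(np.array([.54,.12,.38]),Rc)); print(rel(P,Rt,np.array([.54,.12,.38]),Rc))
E
```

```text
[0.56709556 0.2740409  0.31569012] [[ 0.106 -0.882  0.459]
 [-0.493  0.354  0.795]
 [-0.863 -0.31  -0.398]]
(array([-131.3,  478.5,  152.2]), array([-53.06,  13.29, -28.4 ]))
(array([-195.5,  331.2,   99.4]), array([0., 0., 0.]))
(array([ 64.2, 147.3,  52.8]), array([-53.06,  13.29, -28.4 ]))
```

Emit:
apply_moves:
  plan:
    - {"translation": [-0.06,0,0],"twist": [0,0,0],"hand": -1}
    - {"translation": [-0.12,0.01,0.003],"twist": [0,0,0],"hand": -1}
    - {"translation": [-0.135,0.06,0.02],"twist": [-5.9,1.5,-3.1],"hand": -1}
    - {"translation": [-0.15,0.112,0.035],"twist": [-11.8,2.9,-6.3],"hand": -1}
    - {"translation": [-0.165,0.165,0.05],"twist": [-17.7,4.4,-9.4],"hand": -1}
    - {"translation": [-0.18,0.22,0.065],"twist": [-23.6,5.9,-12.6],"hand": -1}
    - {"translation": [-0.19,0.275,0.082],"twist": [-29.5,7.4,-15.8],"hand": -1}
    - {"translation": [-0.195,0.331,0.099],"twist": [-35.4,8.9,-18.9],"hand": -1}
    - {"translation": [-0.185,0.38,0.115],"twist": [-41.3,10.4,-22.1],"hand": -1}
    - {"translation": [-0.165,0.43,0.135],"twist": [-47.2,11.8,-25.3],"hand": -1}
    - {"translation": [-0.131,0.4785,0.152],"twist": [-53.1,13.3,-28.4],"hand": -1}
    - {"translation": [-0.131,0.4785,0.152],"twist": [-53.1,13.3,-28.4],"hand": -1}

```text
t: 7.7
ee_pos: [0.5644, 0.28, 0.3089]
tcp_rot: [-1.297, 1.544, 0.466]
ft_force: [-0.2, -0.6, -1.6]
opening: 0.693
```

```bash
python3 - <<'E'
from tgt import *
p,Rc,s=pose(); print(p,Rc.as_matrix().round(3),np.round(s["qpos"],3),s["t"],s["opening"],np.round(s["ft_force"],2))
print(rel(*target(.06,150)))
E
```

```text
[0.5643828  0.27999616 0.30894392] [[ 0.102 -0.889  0.446]
 [-0.493  0.345  0.799]
 [-0.864 -0.302 -0.403]] [-0.678  0.534  0.046  1.426  0.456  1.435  1.946] 7.7 0.6928825864000244 [-0.25 -0.65 -1.59]
(array([-2.6, -6.5, -6.3]), array([ 0.8 , -0.06, -0.2 ]))
```

Emit:
apply_moves:
  plan:
    - {"translation": [0.003,-0.0065,-0.0063],"twist": [-10.5,0,0],"hand": -1}
    - {"translation": [0.006,-0.0065,-0.0063],"twist": [-21,0,0],"hand": -1}
    - {"translation": [0.009,-0.0065,-0.0063],"twist": [-31.5,0,0],"hand": -1}
    - {"translation": [0.012,-0.0065,-0.0063],"twist": [-42,0,0],"hand": -1}
    - {"translation": [0.0124,-0.0065,-0.0063],"twist": [-52,0,0],"hand": -1}
    - {"translation": [0.0124,-0.0065,-0.0063],"twist": [-54,0,0],"hand": -1}
    - {"translation": [0.0124,-0.0065,-0.0063],"twist": [-54,0,0],"hand": -1}

```text
t: 8.57
ee_pos: [0.571, 0.2603, 0.3081]
tcp_rot: [-1.969, 1.348, 1.273]
ft_force: [-0.6, -0.7, -0.4]
opening: 0.693
```

```bash
python3 - <<'E'
from tgt import *
p,Rc,s=pose(); print(p,np.round(s["qpos"],3),s["t"],s["opening"],np.round(s["ft_force"],2),np.round(s["wrist_torque"],2))
print(rel(*target(.045,204)), Rc.as_matrix().round(3), axis())
f=env.grab_frame("wrist"); cv2.imwrite("pics/w5.png",f["color"][:,:,::-1])
np.save("w5.npy",{k:f[k] for k in("K","dist","position","attitude")},allow_pickle=True)
fs=env.grab_frame("scene"); cv2.imwrite("pics/s5.png",cv2.resize(fs["color"][100:220,230:380,::-1],(750,600),interpolation=cv2.INTER_CUBIC))
for q in ["cup_mouth","cup"]:
    print(q,[(round(d["confidence"],2),[round(float(x),4) for x in d["xyz"]]) for d in env.tip_of(q,f)])
E
```

```text
[0.57099868 0.2603211  0.30805171] [-0.548  0.527 -0.098  1.439  0.529  1.44   2.851] 8.575 0.6933033989599583 [-0.56 -0.75 -0.41] [ 0.7   0.17 -0.04]
(array([ 1.2, -1.4,  8.4]), array([ 5.6 ,  0.09, -0.08])) [[ 0.104 -0.891 -0.442]
 [-0.493 -0.432  0.755]
 [-0.864  0.139 -0.484]] [-0.10575836  0.49331865  0.86339555]
cup_mouth []
cup [(0.69, [0.4773, -0.0451, -0.0029]), (0.68, [0.6068, -0.1261, -0.0021])]
```

View pics/w5.png

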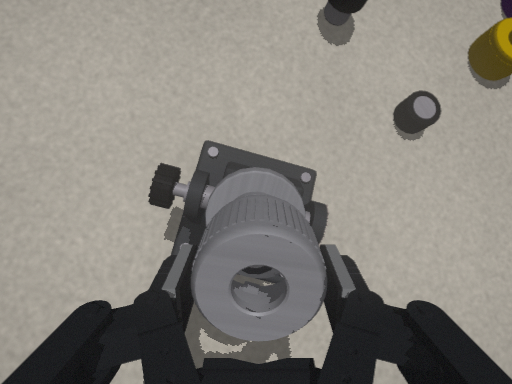

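View pics/s5.png

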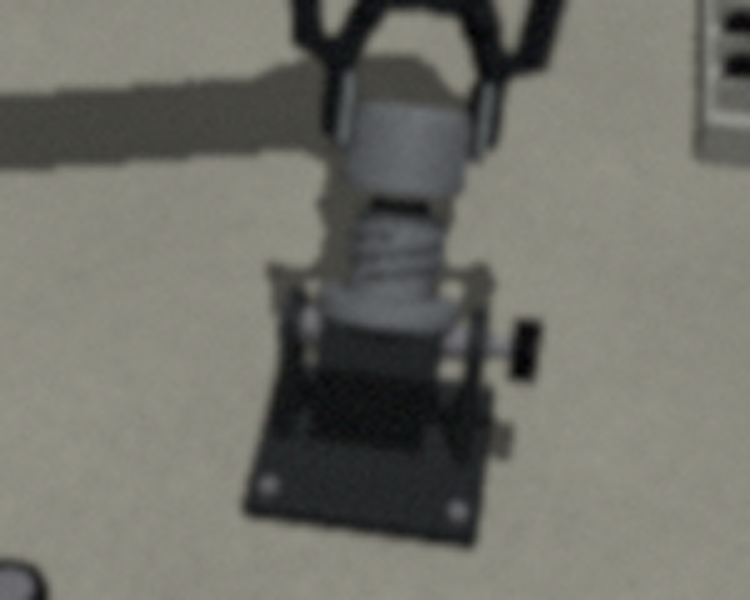

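Emit:
apply_moves:
  plan:
    - {"translation": [0.0012,-0.0014,0.0084],"twist": [0,0,0],"hand": -1}
    - {"translation": [0.0012,-0.0014,0.0084],"twist": [0,0,0],"hand": -1}
    - {"translation": [0.0012,-0.0014,0.0084],"twist": [0,0,0],"hand": -1}

```text
t: 9.15
ee_pos: [0.5683, 0.2672, 0.3016]
tcp_rot: [-1.972, 1.348, 1.278]
ft_force: [-0.3, 0.3, -1.1]
opening: 0.69
```

```bash
cat > look.py <<'E'
from tgt import *
import sys
tag=sys.argv[1]; h=float(sys.argv[2])
p,Rc,s=pose(); print(p,np.round(s["qpos"],3),s["t"],s["opening"],"F tool",np.round(Rc.inv().apply(s["ft_force"]),2),"M tool",np.round(Rc.inv().apply(s["wrist_torque"]),2))
ax=axis(); d=p-.1509*Rc.apply([-1,0,0])*-1-mouth if 0 else p+Rc.apply([.1509,0,0])-mouth
print("seat rel mouth: height",d@ax,"lateral(tool y,z)",np.round(Rc.inv().apply(d-ax*(d@ax))*1000,2)[1:],"angle deg",np.degrees(np.arccos(-(Rc.apply([1,0,0])@ax))), "az",np.degrees(np.arctan2(*Rc.as_matrix()[1::-1,1])))
f=env.grab_frame("wrist"); fs=env.grab_frame("scene")
np.save(f"{tag}.npy",[{k:g[k] for k in("K","dist","position","attitude")} for g in (f,fs)],allow_pickle=True)
cv2.imwrite(f"pics/{tag}w.png",f["color"][:,:,::-1]); cv2.imwrite(f"pics/{tag}sr.png",fs["color"][:,:,::-1])
a=cv2.resize(f["color"][130:350,170:345,::-1],(477,600),interpolation=cv2.INTER_CUBIC)
b=cv2.resize(fs["color"][115:215,285:338,::-1],(318,600),interpolation=cv2.INTER_CUBIC)
cv2.imwrite(f"pics/{tag}.png",np.hstack([a,b]))
E
python3 look.py a1 .045
```

```text
[0.56833826 0.26721298 0.30158609] [-0.557  0.536 -0.101  1.44   0.529  1.438  2.84 ] 9.15 0.6902964346126408 F tool [0.76 0.03 0.89] M tool [-0.05 -0.59 -0.16]
seat rel mouth: height 0.044323448483066165 lateral(tool y,z) [0.25 1.35] angle deg 0.1585571721894386 az -153.90106916327622
```

View pics/a1.png

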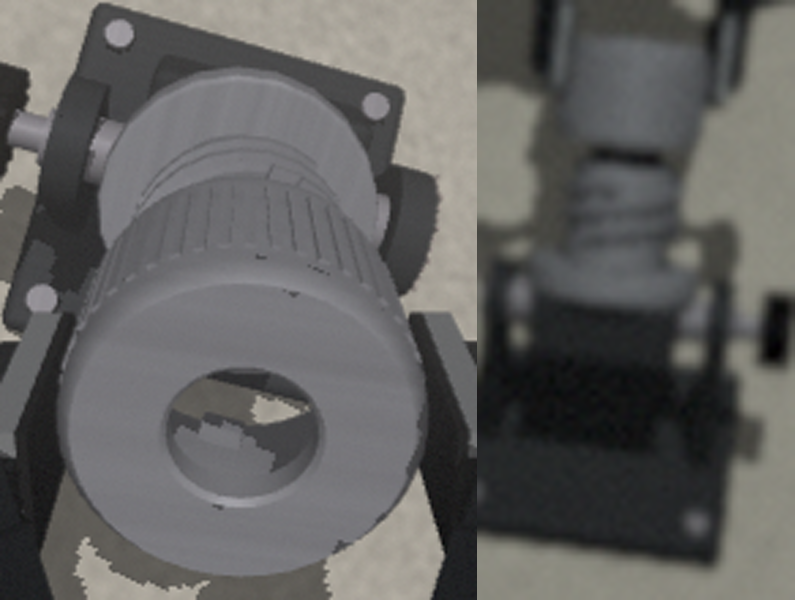

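```bash
cat > ov.py <<'E'
from fit2 import *
from tgt import mouth,axis
import sys
tag=sys.argv[1]; f=np.load(f"{tag}.npy",allow_pickle=True)[0]
q=np.load("q.npy").copy()
t=np.linspace(0,2*np.pi,181); ax=axis(); yaw=np.radians(-77.9)
v=np.array([-np.sin(yaw),np.cos(yaw),0]); u=np.cross(v,ax); org=mouth-.062*ax
Rz=R.from_euler("z",yaw).as_matrix()
x0,y0,sc=150,120,2.6
im=cv2.resize(cv2.imread(f"pics/{tag}w.png")[y0:y0+230,x0:x0+210],None,fx=sc,fy=sc,interpolation=2)
for h,r,c in((.022,.036,(255,0,255)),(.014,.036,(255,0,255)),(.062,.021,(0,255,0)),(.067,.015,(0,255,255))):
    uv=(proj(f,org+h*ax+r*(np.cos(t)[:,None]*u+np.sin(t)[:,None]*v))-[x0,y0]+.5)*sc-.5
    cv2.polylines(im,[np.round(uv).astype(int)],True,c,1)
for a in(1,-1):
    for b in(1,-1):
        uv=(proj(f,np.array([org[0],org[1],0])+Rz@np.array([.0032+a*.0482,b*.0482,.0145]))[0]-[x0,y0]+.5)*sc-.5
        cv2.circle(im,tuple(np.round(uv).astype(int).tolist()),3,(0,0,255),-1)
Ct=np.array([0.02938821,0.0001454,-0.08455737]); CR=R.from_matrix([[0,-.327,.945],[1,0,0],[0,.945,.327]])
Rc=R.from_rotvec(f["attitude"])*CR.inv(); p=f["position"]-Rc.apply(Ct)
for r,tx in((.012,.1449),(.03,.1849)):
    uv=(proj(f,p+Rc.apply(np.c_[np.full(181,tx),r*np.cos(t),r*np.sin(t)]))-[x0,y0]+.5)*sc-.5
    cv2.polylines(im,[np.round(uv).astype(int)],True,(255,255,0),1)
cv2.imwrite(f"pics/{tag}ov.png",im)
E
python3 ov.py a1
```

```text
(no output)
```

View pics/a1ov.png

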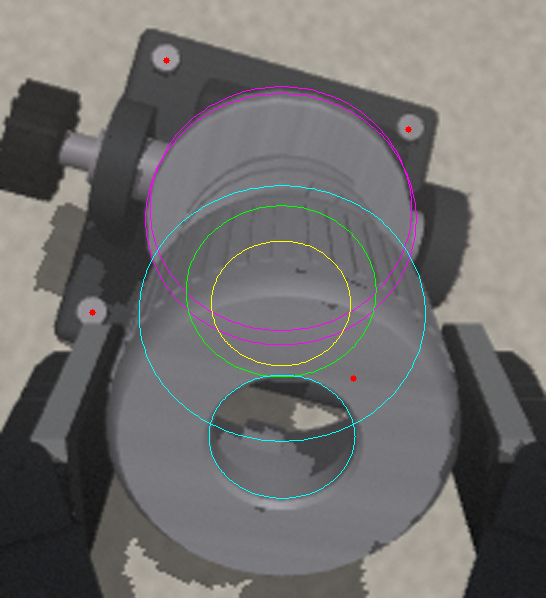

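```bash
python3 - <<'E'
from h import *
ims=[cv2.imread("pics/w4.png"),cv2.imread("pics/a1w.png")]
cv2.imwrite("pics/cmp.png",np.hstack([cv2.resize(a[180:350,185:335],(400,453),interpolation=cv2.INTER_CUBIC) for a in ims]))
E
```

```text
(no output)
```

View pics/cmp.png

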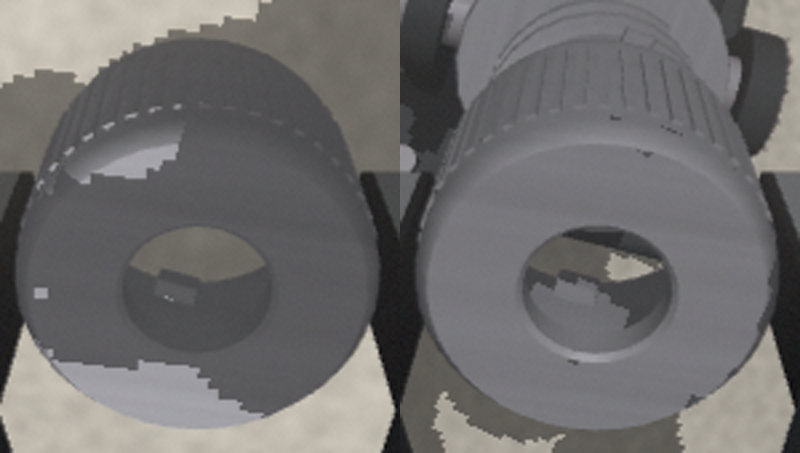

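Emit:
apply_moves:
  plan:
    - {"translation": [0.005,-0.0002,-0.0008],"twist": [0,0,0],"hand": -1}
    - {"translation": [0.009,-0.0002,-0.0008],"twist": [0,0,0],"hand": -1}
    - {"translation": [0.012,-0.0002,-0.0008],"twist": [0,0,0],"hand": -1}
    - {"translation": [0.014,-0.0002,-0.0008],"twist": [0,0,0],"hand": -1}
    - {"translation": [0.014,-0.0002,-0.0008],"twist": [0,0,0],"hand": -1}

```text
t: 9.88
ee_pos: [0.5704, 0.2595, 0.2899]
tcp_rot: [-1.971, 1.348, 1.278]
ft_force: [0.5, -0.2, -1.1]
opening: 0.692
```

```bash
python3 look.py a2 .03; python3 ov.py a2
```

```text
[0.5704051  0.25950829 0.2899273 ] [-0.547  0.542 -0.098  1.459  0.533  1.411  2.838] 9.875 0.6919490591876297 F tool [ 1.09 -0.51  0.1 ] M tool [-0.   -0.62 -0.19]
seat rel mouth: height 0.03023790299482326 lateral(tool y,z) [0.15 0.31] angle deg 0.1659489642553308 az -153.91960517383583
```

View pics/a2.png

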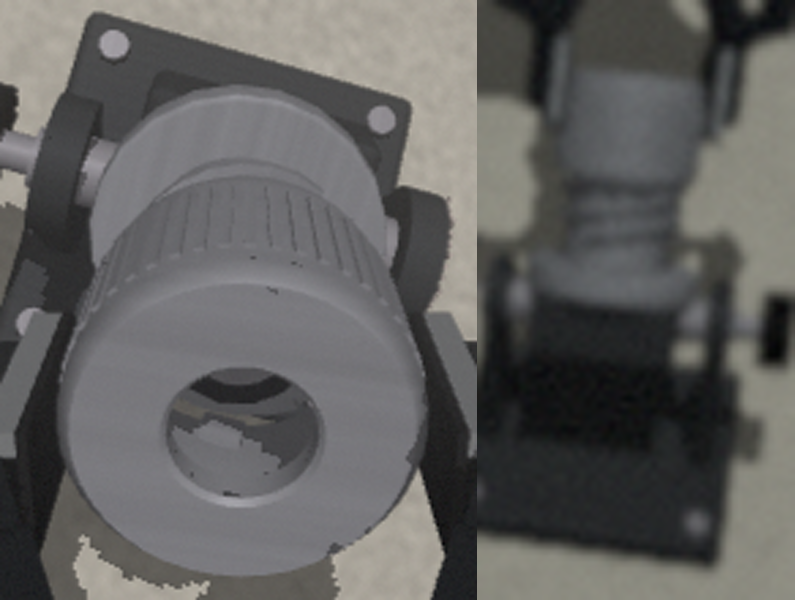

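Emit:
apply_moves:
  plan:
    - {"translation": [0.002,0,0],"twist": [0,0,0],"hand": -1}
    - {"translation": [0.003,0,0],"twist": [0,0,0],"hand": -1}
    - {"translation": [0.004,0,0],"twist": [0,0,0],"hand": -1}
    - {"translation": [0.004,0,0],"twist": [0,0,0],"hand": -1}

```text
t: 10.48
ee_pos: [0.5708, 0.2576, 0.2865]
tcp_rot: [-1.972, 1.348, 1.278]
ft_force: [0.1, -0.3, -1.7]
opening: 0.692
```

```bash
python3 look.py a3 .03; python3 ov.py a3
```

```text
[0.57082793 0.25756084 0.28654921] [-0.545  0.543 -0.097  1.465  0.534  1.403  2.837] 10.475 0.6922986158242215 F tool [ 1.6  -0.15  0.52] M tool [-0.01 -0.61 -0.13]
seat rel mouth: height 0.02631580200919585 lateral(tool y,z) [0.13 0.29] angle deg 0.15913644907531754 az -153.91677434667915
```

View pics/a3ov.png

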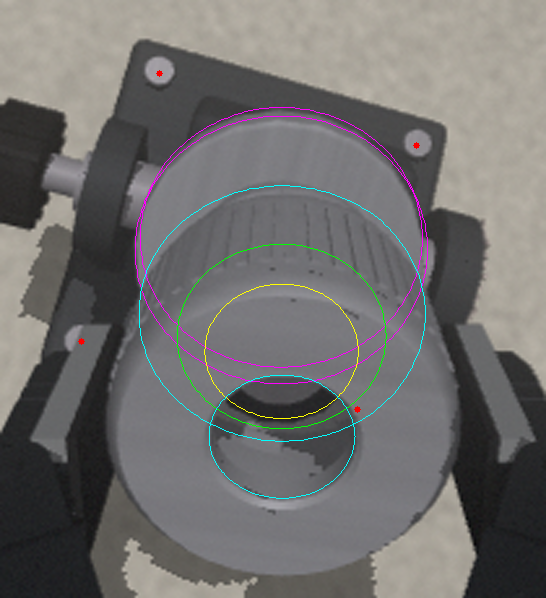

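Emit:
apply_moves:
  plan:
    - {"translation": [0.0015,0,0],"twist": [0,0,0],"hand": -1}
    - {"translation": [0.003,0,0],"twist": [0,0,0],"hand": -1}
    - {"translation": [0.003,0,0],"twist": [0,0,0],"hand": -1}

```text
t: 10.95
ee_pos: [0.5711, 0.2565, 0.2848]
tcp_rot: [-1.972, 1.347, 1.277]
ft_force: [-2.3, 0.4, 5.0]
opening: 0.693
```

```bash
cat > st.py <<'E'
from tgt import *
p,Rc,s=pose(); ax=axis(); d=p+Rc.apply([.1509,0,0])-mouth
print("t",s["t"],"q",np.round(s["qpos"],2),"op",round(s["opening"],3),"F",np.round(Rc.inv().apply(s["ft_force"]),2),"M",np.round(Rc.inv().apply(s["wrist_torque"]),2))
print("h %.2f"%(d@ax*1000),"lat",np.round(Rc.inv().apply(d-ax*(d@ax))*1000,2)[1:],"ang %.2f"%np.degrees(np.arccos(-(Rc.apply([1,0,0])@ax))),"az %.1f"%np.degrees(np.arctan2(*Rc.as_matrix()[1::-1,1])))
print("lat in frame (v=tilt axis,u)",np.round([d@np.array([-np.sin(yaw),np.cos(yaw),0])*1000, d@np.cross([-np.sin(yaw),np.cos(yaw),0],ax)*1000],2))
E
python3 st.py
```

```text
t 10.95 q [-0.54  0.54 -0.1   1.47  0.54  1.4   2.84] op 0.693 F [-4.74  2.54 -1.08] M [-0.05 -0.45  0.27]
h 24.29 lat [-0.05  0.21] ang 0.12 az -153.9
lat in frame (v=tilt axis,u) [-0.01 -0.22]
```

Emit:
apply_moves:
  plan:
    - {"translation": [0.0006,0,0],"twist": [8,0,0],"hand": -1}
    - {"translation": [0.0013,0,0],"twist": [16,0,0],"hand": -1}
    - {"translation": [0.002,0,0],"twist": [24,0,0],"hand": -1}
    - {"translation": [0.0027,0,0],"twist": [32,0,0],"hand": -1}
    - {"translation": [0.0033,0,0],"twist": [40,0,0],"hand": -1}
    - {"translation": [0.0033,0,0],"twist": [40,0,0],"hand": -1}

```text
t: 11.7
ee_pos: [0.5714, 0.2553, 0.2816]
tcp_rot: [-1.474, 1.52, 0.662]
ft_force: [-0.8, 2.9, 2.0]
opening: 0.689
```

```bash
python3 st.py
```

```text
t 11.7 q [-0.62  0.54  0.02  1.48  0.48  1.37  2.17] op 0.689 F [-3.24  0.75  1.39] M [ 0.02 -0.87  0.39]
h 20.86 lat [0.28 0.88] ang 0.12 az 171.2
lat in frame (v=tilt axis,u) [ 0.1  -0.92]
```

Emit:
apply_moves:
  plan:
    - {"translation": [0.00075,0,0],"twist": [9,0,0],"hand": -1}
    - {"translation": [0.0015,0,0],"twist": [18,0,0],"hand": -1}
    - {"translation": [0.00225,0,0],"twist": [27,0,0],"hand": -1}
    - {"translation": [0.003,0,0],"twist": [36,0,0],"hand": -1}
    - {"translation": [0.00375,0,0],"twist": [45,0,0],"hand": -1}
    - {"translation": [0.0045,0,0],"twist": [54,0,0],"hand": -1}
    - {"translation": [0.00525,0,0],"twist": [63,0,0],"hand": -1}
    - {"translation": [0.006,0,0],"twist": [72,0,0],"hand": -1}
    - {"translation": [0.006,0,0],"twist": [72,0,0],"hand": -1}

```text
t: 12.82
ee_pos: [0.5722, 0.252, 0.2767]
tcp_rot: [-0.488, 1.45, -0.321]
ft_force: [-1.4, 2.4, 3.7]
opening: 0.691
```

```bash
python3 st.py
```

```text
t 12.825 q [-0.78  0.55  0.24  1.49  0.38  1.32  0.99] op 0.691 F [-4.55  0.36 -0.87] M [-0.04  0.21  0.62]
h 14.92 lat [0.39 0.12] ang 0.11 az 95.4
lat in frame (v=tilt axis,u) [ 0.16 -0.38]
```

Emit:
apply_moves:
  plan:
    - {"translation": [0.00075,0,0],"twist": [9,0,0],"hand": -1}
    - {"translation": [0.0015,0,0],"twist": [18,0,0],"hand": -1}
    - {"translation": [0.00225,0,0],"twist": [27,0,0],"hand": -1}
    - {"translation": [0.003,0,0],"twist": [36,0,0],"hand": -1}
    - {"translation": [0.00375,0,0],"twist": [45,0,0],"hand": -1}
    - {"translation": [0.0045,0,0],"twist": [54,0,0],"hand": -1}
    - {"translation": [0.00525,0,0],"twist": [63,0,0],"hand": -1}
    - {"translation": [0.006,0,0],"twist": [72,0,0],"hand": -1}
    - {"translation": [0.00675,0,0],"twist": [81,0,0],"hand": -1}
    - {"translation": [0.00675,0,0],"twist": [81,0,0],"hand": -1}

```text
t: 14.08
ee_pos: [0.5728, 0.249, 0.2704]
tcp_rot: [0.657, 0.906, -1.197]
ft_force: [-0.7, 3.8, 2.9]
opening: 0.692
```

```bash
python3 look.py a4 0; python3 st.py
```

```text
[0.57278872 0.24902716 0.27035353] [-0.962  0.596  0.521  1.512  0.231  1.264 -0.314] 14.075 0.6922588809524051 F tool [-4.46  0.18 -1.9 ] M tool [0.04 1.11 0.07]
seat rel mouth: height 0.007915036382734221 lateral(tool y,z) [ 0.18 -0.93] angle deg 0.11215943910803812 az 15.010428532256862
t 14.175 q [-0.96  0.6   0.52  1.51  0.23  1.26 -0.31] op 0.688 F [-4.87  1.4  -2.42] M [0.05 1.19 0.07]
h 7.90 lat [ 0.2  -0.86] ang 0.13 az 15.1
lat in frame (v=tilt axis,u) [ 0.15 -0.87]
```

View pics/a4.png

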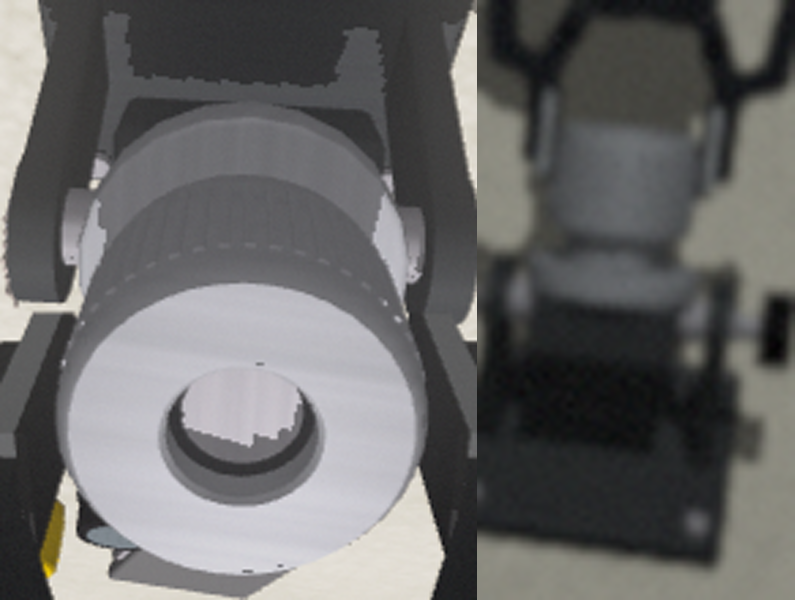

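Emit:
apply_moves:
  plan:
    - {"translation": [0.00075,0,0],"twist": [9,0,0],"hand": -1}
    - {"translation": [0.0015,0,0],"twist": [18,0,0],"hand": -1}
    - {"translation": [0.00225,0,0],"twist": [27,0,0],"hand": -1}
    - {"translation": [0.003,0,0],"twist": [36,0,0],"hand": -1}
    - {"translation": [0.00375,0,0],"twist": [45,0,0],"hand": -1}
    - {"translation": [0.0045,0,0],"twist": [54,0,0],"hand": -1}
    - {"translation": [0.00525,0,0],"twist": [63,0,0],"hand": -1}
    - {"translation": [0.006,0,0],"twist": [72,0,0],"hand": -1}
    - {"translation": [0.00667,0,0],"twist": [80,0,0],"hand": -1}
    - {"translation": [0.00667,0,0],"twist": [80,0,0],"hand": -1}

```text
t: 15.42
ee_pos: [0.5735, 0.2454, 0.2652]
tcp_rot: [1.731, -0.09, -1.745]
ft_force: [-4.3, 5.2, 9.4]
opening: 0.693
```

```bash
python3 st.py
```

```text
t 15.425 q [-1.15  0.69  0.84  1.53  0.02  1.22 -1.55] op 0.693 F [-11.14  -1.11   2.94] M [-0.04 -0.48 -0.87]
h 1.59 lat [-0.27  0.02] ang 0.14 az -62.6
lat in frame (v=tilt axis,u) [-0.08 -0.25]
```

Emit:
apply_moves:
  plan:
    - {"translation": [0.0005,0,0],"twist": [6,0,0],"hand": -1}
    - {"translation": [0.001,0,0],"twist": [12,0,0],"hand": -1}
    - {"translation": [0.0015,0,0],"twist": [18,0,0],"hand": -1}
    - {"translation": [0.0015,0,0],"twist": [18,0,0],"hand": -1}

```text
t: 15.92
ee_pos: [0.5737, 0.2455, 0.265]
tcp_rot: [1.951, -0.38, -1.805]
ft_force: [-8.3, 7.8, 19.6]
opening: 0.691
```

```bash
python3 st.py
```

```text
t 15.925 q [-1.19  0.73  0.91  1.53 -0.04  1.22 -1.82] op 0.691 F [-21.65   2.28   6.35] M [-0.05 -1.53 -0.6 ]
h 1.45 lat [-0.64 -0.3 ] ang 0.13 az -83.3
lat in frame (v=tilt axis,u) [ 0.35 -0.62]
```

Emit:
apply_moves:
  plan:
    - {"translation": [-0.0005,0,0],"twist": [6,0,0],"hand": -1}
    - {"translation": [-0.001,0,0],"twist": [12,0,0],"hand": -1}
    - {"translation": [-0.001,0,0],"twist": [18,0,0],"hand": -1}
    - {"translation": [-0.001,0,0],"twist": [18,0,0],"hand": -1}

```text
t: 16.42
ee_pos: [0.5746, 0.2456, 0.2649]
tcp_rot: [2.158, -0.699, -1.831]
ft_force: [3.8, 4.7, 2.9]
opening: 0.69
```

```bash
python3 st.py; python3 look.py a5 0
```

```text
t 16.425 q [-1.23  0.77  0.99  1.53 -0.1   1.22 -2.08] op 0.69 F [-4.45 -3.49 -3.61] M [ 0.11  0.45 -2.1 ]
h 1.36 lat [-1.16 -1.33] ang 0.15 az -103.7
lat in frame (v=tilt axis,u) [ 1.68 -0.56]
[0.57461084 0.24563201 0.26491839] [-1.231  0.766  0.99   1.532 -0.105  1.219 -2.085] 16.425 0.690282821458419 F tool [-4.45 -3.49 -3.61] M tool [ 0.11  0.45 -2.1 ]
seat rel mouth: height 0.001355010996625062 lateral(tool y,z) [-1.16 -1.33] angle deg 0.1528905694669247 az -103.68904115807399
```

View pics/a5.png

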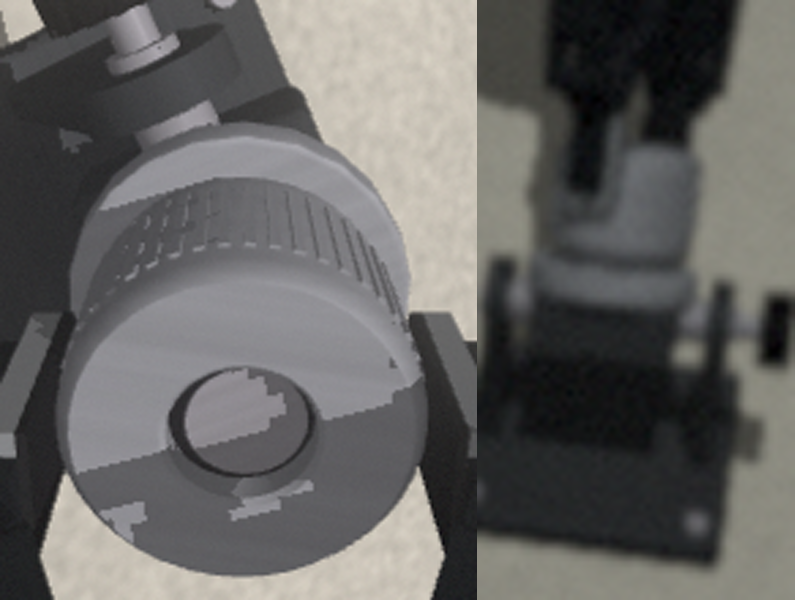

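Emit:
apply_moves:
  plan:
    - {"translation": [0.0003,0,0],"twist": [6,0,0],"hand": -1}
    - {"translation": [0.0006,0,0],"twist": [12,0,0],"hand": -1}
    - {"translation": [0.0006,0,0],"twist": [18,0,0],"hand": -1}
    - {"translation": [0.0006,0,0],"twist": [18,0,0],"hand": -1}

```text
t: 17.02
ee_pos: [0.5762, 0.2438, 0.2654]
tcp_rot: [-2.338, 1.046, 1.81]
ft_force: [14.8, -0.4, 3.4]
opening: 0.692
```

```bash
python3 st.py
```

```text
t 17.025 q [-1.26  0.81  1.07  1.53 -0.17  1.22 -2.34] op 0.692 F [ -1.11  -5.74 -14.  ] M [-0.9   2.33 -1.88]
h 0.76 lat [-0.62 -3.96] ang 0.33 az -122.7
lat in frame (v=tilt axis,u) [3.4  2.11]
```

```bash
python3 look.py a6 0
```

```text
[0.57623035 0.24384183 0.26544646] [-1.265  0.81   1.068  1.533 -0.171  1.219 -2.345] 17.025 0.6915326088530486 F tool [ -1.11  -5.74 -14.  ] M tool [-0.9   2.33 -1.88]
seat rel mouth: height 0.0007584676444263789 lateral(tool y,z) [-0.62 -3.96] angle deg 0.3274506337609305 az -122.7486197677053
```

View pics/a6.png

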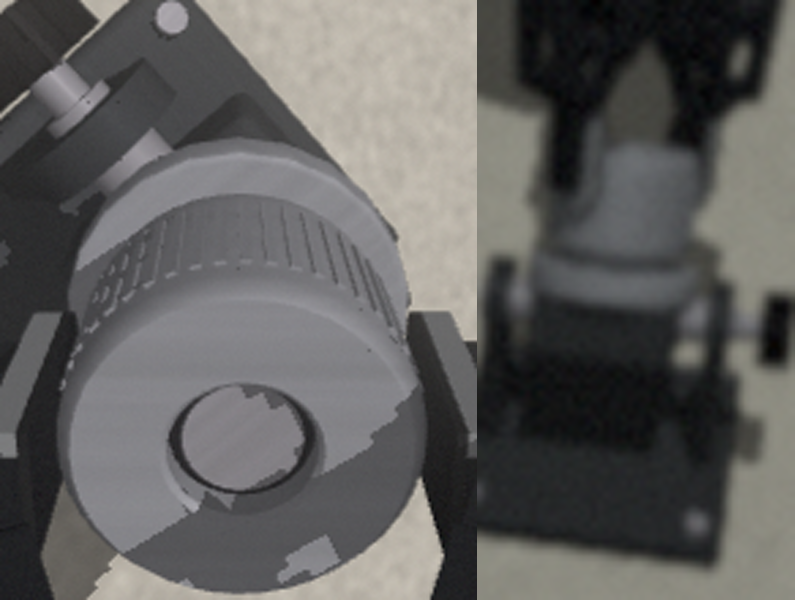

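Emit:
apply_moves:
  plan:
    - {"translation": [0,0,0],"twist": [-1,0,0],"hand": 1}
    - {"translation": [0,0,0],"twist": [-1,0,0],"hand": 1}
    - {"translation": [0,0,0],"twist": [-1,0,0],"hand": 1}
    - {"translation": [0,0,0],"twist": [-1,0,0],"hand": 1}

```text
t: 17.62
ee_pos: [0.5734, 0.2443, 0.2632]
tcp_rot: [2.329, -1.035, -1.828]
ft_force: [0.1, -0.3, -0.2]
opening: 0.999
```

```bash
python3 st.py; python3 look.py a7 0
```

```text
t 17.625 q [-1.26  0.81  1.06  1.54 -0.17  1.22 -2.33] op 0.999 F [ 0.35  0.08 -0.15] M [-0.   -0.38 -0.38]
h -0.62 lat [0.06 0.6 ] ang 0.19 az -121.9
lat in frame (v=tilt axis,u) [-0.5  -0.33]
[0.57344752 0.24430732 0.26324552] [-1.264  0.807  1.061  1.537 -0.17   1.224 -2.334] 17.625 0.9989896948573733 F tool [ 0.35  0.08 -0.15] M tool [-0.   -0.38 -0.38]
seat rel mouth: height -0.000619534281801965 lateral(tool y,z) [0.06 0.6 ] angle deg 0.1871085839215985 az -121.91885957399627
```

View pics/a7.png

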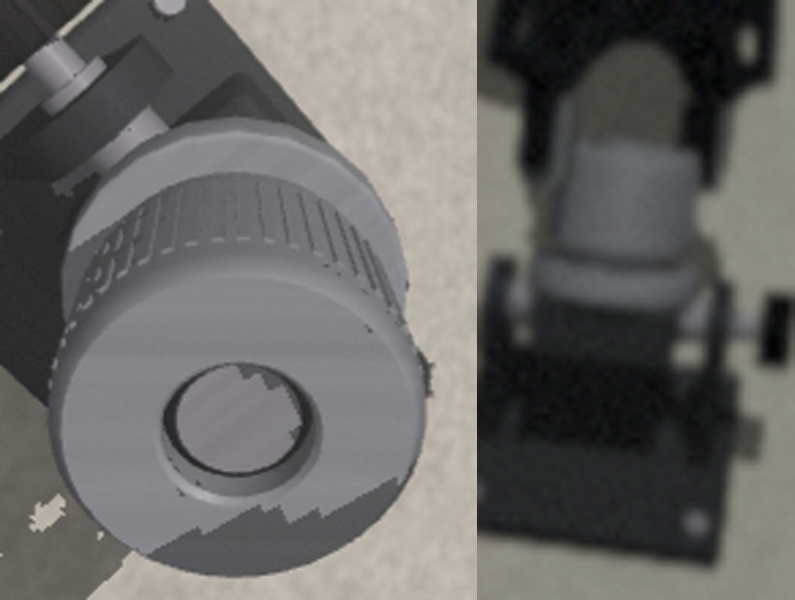

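Emit:
apply_moves:
  plan:
    - {"translation": [0,-0.0008,0],"twist": [-10,0,0],"hand": 1}
    - {"translation": [0,-0.0008,0],"twist": [-20,0,0],"hand": 1}
    - {"translation": [0,-0.0008,0],"twist": [-30,0,0],"hand": 1}
    - {"translation": [0,-0.0008,0],"twist": [-40,0,0],"hand": 1}
    - {"translation": [0,-0.0008,0],"twist": [-50,0,0],"hand": 1}
    - {"translation": [0,-0.0008,0],"twist": [-60,0,0],"hand": 1}
    - {"translation": [0,-0.0008,0],"twist": [-60,0,0],"hand": 1}
    - {"translation": [0,-0.0008,0],"twist": [-60,0,0],"hand": -1}
    - {"translation": [0,-0.0008,0],"twist": [-60,0,0],"hand": -1}
    - {"translation": [0,-0.0008,0],"twist": [-60,0,0],"hand": -1}
    - {"translation": [0,-0.0008,0],"twist": [-60,0,0],"hand": -1}

```text
t: 19.1
ee_pos: [0.5744, 0.2447, 0.2642]
tcp_rot: [1.647, 0.01, -1.715]
ft_force: [-1.9, -0.1, 7.0]
opening: 0.692
```

```bash
python3 st.py; python3 look.py a8 0
```

```text
t 19.1 q [-1.13  0.68  0.8   1.53  0.05  1.22 -1.45] op 0.692 F [-6.21  2.39  2.92] M [-0.18 -0.33  0.1 ]
h 0.35 lat [ 0.41 -0.66] ang 0.09 az -55.1
lat in frame (v=tilt axis,u) [0.76 0.16]
[0.57439489 0.24472577 0.26424676] [-1.133  0.684  0.805  1.528  0.046  1.223 -1.454] 19.1 0.6917470247034602 F tool [-6.21  2.39  2.92] M tool [-0.18 -0.33  0.1 ]
seat rel mouth: height 0.00035054090098178033 lateral(tool y,z) [ 0.41 -0.66] angle deg 0.08807683157926648 az -55.06308149354929
```

View pics/a8.png

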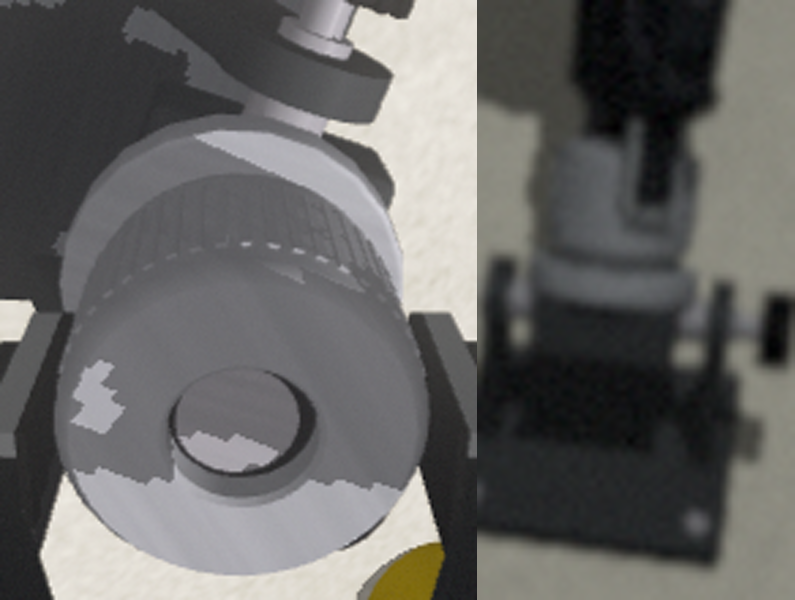

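Emit:
apply_moves:
  plan:
    - {"translation": [0,0,0],"twist": [4,0,0],"hand": -1}
    - {"translation": [0,0,0],"twist": [8,0,0],"hand": -1}
    - {"translation": [0,0,0],"twist": [10,0,0],"hand": -1}
    - {"translation": [0,0,0],"twist": [10,0,0],"hand": -1}

```text
t: 19.7
ee_pos: [0.5765, 0.2458, 0.2641]
tcp_rot: [1.778, -0.139, -1.748]
ft_force: [19.7, -2.0, -7.2]
opening: 0.689
```

```bash
python3 st.py
```

```text
t 19.7 q [-1.16  0.7   0.85  1.53  0.01  1.21 -1.6 ] op 0.689 F [  9.43   4.84 -18.22] M [-1.42  4.02 -0.14]
h 0.56 lat [ 0.23 -4.34] ang 0.41 az -66.3
lat in frame (v=tilt axis,u) [ 4.31 -0.53]
```

Emit:
apply_moves:
  plan:
    - {"translation": [0,0,0],"twist": [0,0,0],"hand": 1}
    - {"translation": [0,0,0],"twist": [0,0,0],"hand": 1}
    - {"translation": [0,0,0],"twist": [0,0,0],"hand": 1}
    - {"translation": [0,0,0],"twist": [0,0,0],"hand": 1}

```text
t: 20.2
ee_pos: [0.5739, 0.2451, 0.2631]
tcp_rot: [1.77, -0.14, -1.758]
ft_force: [0.9, 0.2, 0.3]
opening: 0.997
```

```bash
python3 st.py; python3 look.py a9 0; python3 ov.py a9
```

```text
t 20.2 q [-1.16  0.7   0.84  1.53  0.01  1.22 -1.6 ] op 0.997 F [-0.28  0.29 -0.91] M [ 0.01  0.11 -0.52]
h -0.42 lat [-0.97 -0.3 ] ang 0.16 az -66.2
lat in frame (v=tilt axis,u) [ 0.13 -1.01]
[0.57385231 0.24508048 0.26308956] [-1.156  0.701  0.845  1.53   0.013  1.221 -1.603] 20.2 0.9965722064658635 F tool [-0.28  0.29 -0.91] M tool [ 0.01  0.11 -0.52]
seat rel mouth: height -0.0004157725103007157 lateral(tool y,z) [-0.97 -0.3 ] angle deg 0.16468207062015466 az -66.1944384423398
```

View pics/a9.png

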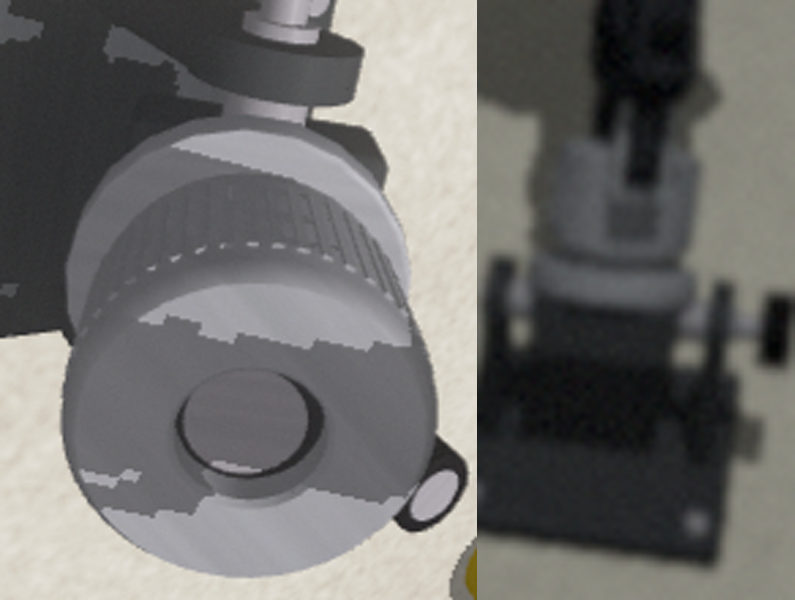

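Emit:
apply_moves:
  plan:
    - {"translation": [-0.0005,0.001,0],"twist": [0,0,0],"hand": -1}
    - {"translation": [-0.0005,0.001,0],"twist": [0,0,0],"hand": -1}
    - {"translation": [-0.0005,0.001,0],"twist": [0,0,0],"hand": -1}
    - {"translation": [-0.0005,0.001,0],"twist": [0,0,0],"hand": -1}
    - {"translation": [-0.0005,0.001,0.001],"twist": [4,0,0],"hand": -1}
    - {"translation": [-0.0005,0.001,0.002],"twist": [8,0,0],"hand": -1}
    - {"translation": [-0.0005,0.001,0.003],"twist": [11,0,0],"hand": -1}
    - {"translation": [-0.0005,0.001,0.003],"twist": [12,0,0],"hand": -1}

```text
t: 21.3
ee_pos: [0.5729, 0.2446, 0.265]
tcp_rot: [1.92, -0.33, -1.791]
ft_force: [11.8, 0.4, -2.9]
opening: 0.687
```

```bash
python3 st.py
```

```text
t 21.3 q [-1.19  0.72  0.9   1.54 -0.02  1.21 -1.78] op 0.687 F [  3.62   0.03 -11.6 ] M [-2.75  2.27 -1.02]
h 1.11 lat [ 0.14 -0.17] ang 0.25 az -79.9
lat in frame (v=tilt axis,u) [0.16 0.14]
```

Emit:
apply_moves:
  plan:
    - {"translation": [0,0,0],"twist": [0,0,0],"hand": 1}
    - {"translation": [0,0,0],"twist": [0,0,0],"hand": 1}
    - {"translation": [0,0,0],"twist": [0,0,0],"hand": 1}
    - {"translation": [0,0,0],"twist": [0,0,0],"hand": 1}

```text
t: 21.8
ee_pos: [0.5714, 0.2433, 0.2643]
tcp_rot: [1.916, -0.334, -1.798]
ft_force: [-0.6, 0.8, -0.4]
opening: 1.001
```

```bash
python3 st.py; python3 look.py b1 0
```

```text
t 21.8 q [-1.19  0.72  0.9   1.54 -0.02  1.22 -1.78] op 1.001 F [-0.13 -1.01  0.4 ] M [ 0.01 -0.04 -0.49]
h 0.05 lat [0.74 2.6 ] ang 0.17 az -80.0
lat in frame (v=tilt axis,u) [-2.62  0.65]
[0.57143039 0.24332965 0.26433248] [-1.188  0.716  0.898  1.54  -0.024  1.218 -1.782] 21.8 1.0007520493136182 F tool [-0.13 -1.01  0.4 ] M tool [ 0.01 -0.04 -0.49]
seat rel mouth: height 4.981996112210295e-05 lateral(tool y,z) [0.74 2.6 ] angle deg 0.1688104311563022 az -80.03530115033507
```

View pics/b1.png

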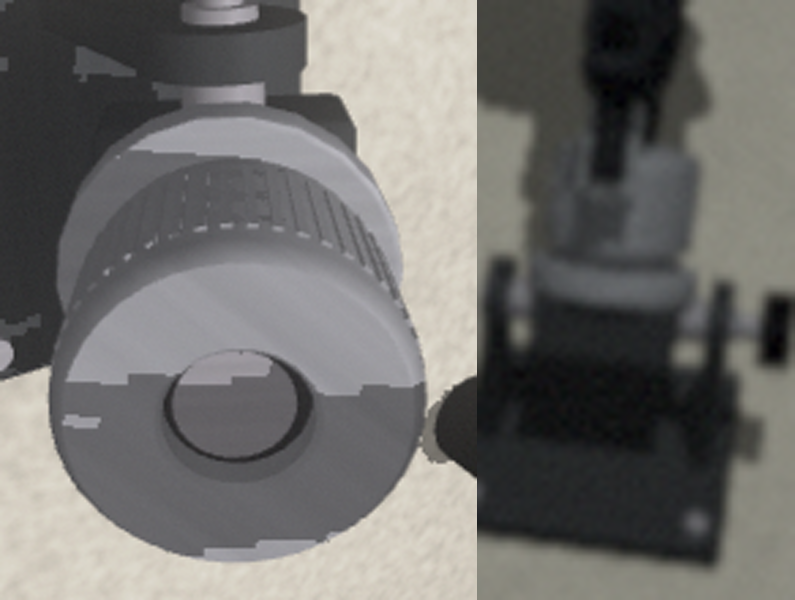

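Emit:
apply_moves:
  plan:
    - {"translation": [-0.02,-0.0007,0],"twist": [0,0,0],"hand": 1}
    - {"translation": [-0.05,-0.0007,0],"twist": [0,0,0],"hand": 1}
    - {"translation": [-0.09,-0.0007,0],"twist": [0,0,0],"hand": 1}
    - {"translation": [-0.13,-0.0007,0],"twist": [0,0,0],"hand": 1}
    - {"translation": [-0.13,-0.0007,0],"twist": [0,0,0],"hand": 1}
    - {"translation": [-0.13,-0.0007,0],"twist": [0,0,0],"hand": 1}

```text
t: 22.65
ee_pos: [0.5579, 0.3078, 0.3757]
tcp_rot: [1.915, -0.335, -1.799]
ft_force: [-0.5, -0.6, -0.5]
opening: 1.002
```

```bash
python3 st.py; python3 look.py b2 0; python3 ov.py b2; python3 - <<'E'
from h import *
f=env.grab_frame("scene")
for q in ["cup_mouth","ring_seat","eyepiece","spare_sample","slide_box"]:
    print(q,[(round(d["confidence"],2),[round(float(x),3) for x in d["xyz"]]) for d in env.tip_of(q,f)])
f=env.grab_frame("top")
for q in ["cup_mouth","ring_seat","eyepiece","spare_sample","slide_box"]:
    print(q,[(round(d["confidence"],2),[round(float(x),3) for x in d["xyz"]]) for d in env.tip_of(q,f)])
E
```

```text
t 22.65 q [-1.25  0.66  0.93  1.34  0.    1.48 -1.8 ] op 1.002 F [0.71 0.15 0.65] M [-0.02 -0.05 -0.57]
h 129.44 lat [0.13 2.39] ang 0.19 az -80.0
lat in frame (v=tilt axis,u) [-2.4   0.05]
[0.55791458 0.30775103 0.37572742] [-1.251e+00  6.630e-01  9.290e-01  1.338e+00  1.000e-03  1.483e+00
 -1.800e+00] 22.65 1.0019564235862821 F tool [0.71 0.15 0.65] M tool [-0.02 -0.05 -0.57]
seat rel mouth: height 0.12943756735443698 lateral(tool y,z) [0.13 2.39] angle deg 0.1901382840338231 az -80.0276568721767
cup_mouth []
ring_seat [(0.78, [0.392, -0.272, 0.035]), (0.75, [0.559, -0.305, 0.034]), (0.65, [0.588, 0.17, 0.133]), (0.64, [0.455, -0.345, 0.031]), (0.59, [0.61, -0.128, -0.004]), (0.57, [0.411, -0.179, 0.036])]
eyepiece [(0.68, [0.612, -0.123, -0.0])]
spare_sample [(0.54, [0.476, -0.047, -0.001])]
slide_box [(0.66, [0.679, -0.29, 0.002]), (0.26, [0.588, 0.169, 0.136])]
cup_mouth [(0.87, [0.589, 0.17, 0.133])]
ring_seat [(0.84, [0.409, -0.181, 0.032]), (0.79, [0.56, -0.307, 0.034]), (0.71, [0.59, 0.171, 0.131]), (0.62, [0.452, -0.343, 0.032])]
eyepiece [(0.7, [0.604, -0.123, -0.001])]
spare_sample [(0.52, [0.474, -0.052, 0.0])]
slide_box [(0.58, [0.68, -0.288, -0.001])]
```

View pics/b2w.png

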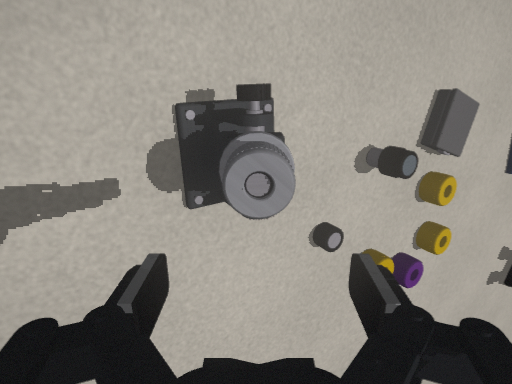

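View pics/b2sr.png

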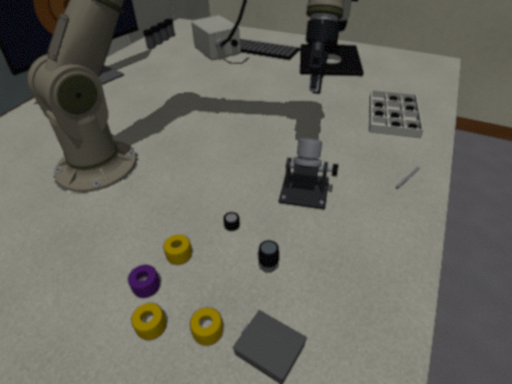

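```bash
python3 -c "
from rig import env
print(env.job_done(), env.state()['t'])"
```

```text
the job is handed in; nothing more can be done
the job is handed in; nothing more can be done
```

The grey retaining ring is on the tilted cup, screwed down until it stopped and tightened, and I have let go and handed the job in. No verdict was reported back.

**How it went:** I set the ring over the cup, which leans about 30°. I turned it clockwise while feeding it along the 30 mm pitch until the flange met the rim. I then took two fresh grips to tighten it. The torque at the wrist was 0.9 N m at the first stop, then 1.4 N m, then 2.75 N m. I withdrew the open gripper about 130 mm along the cup's axis.

**Last checks:**
- **Ring position:** The networks put the ring's seat at (0.588–0.590, 0.170–0.171, 0.131–0.133), within about 2 mm of the cup mouth at (0.589, 0.170, 0.133). That is their normal accuracy.
- **Sample:** In the last wrist pictures the sample's face lies right under the ring's flange.
- **Surroundings:** The stage, eyepiece, spare sample and slide box are where they started, within measurement noise. The wrist force is near zero.

**What did not agree or could not be checked:**
- **Cup position along its axis:** The ring stopped about 1.4 mm earlier than my camera estimate of the rim, which I took as error in that estimate. I can't confirm the 1.5 mm flange gap beyond the networks' accuracy of about 4 mm.
- **Slip while tightening:** The grip slid sideways about 4 mm on the ring in the first two tightening turns, which is why I gripped again and repeated.
- **Clamp force:** The 45 N contact force could not be measured directly. I infer it from the torque.
- **Missed detection:** In the final scene picture the network no longer found the cup mouth, which the ring now covers. It still found it in the top view.

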